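Index the rivet-tray turntable and hold its bayonet clamp knob home

TASK

Turn the rivet-tray turntable clockwise by its upright red-tipped post until it drops into its detent. Then take the round black knob from its parking collar, enter its two brass pins in the slots of the square brass clamp socket on the turntable, push it in against the spring and twist it a quarter turn clockwise. Finish while still gripping the knob and pressing it fully home, its brass flange flush on the socket, with the turntable still in its detent; do not let go, and leave the other tools where they are.

Things in the scene. Friction and masses are not known exactly. Their poses are not given: they have to be found in the camera images.
- turntable (a joint): turntable angle, rad: grows clockwise seen from above; starts at 0 to 0.3; the detent is at 1.047 (60 degrees), a hard stop at 1.12. It turns stiffly (0.12 N m); a sprung ball needs about 6 N at the post to ride over the last bump at 0.99, then it drops into the detent and stays. The twist of the knob does not turn it out.
- turntable_axis (a point): point on the vertical axis of the turntable, in the top face (34 mm above the table) of its steel disc, 268 mm across; the green base below it is 330 mm across and fixed.
- post_mid (a point): on the axis of the upright red-tipped steel post by which the turntable is turned, 20 mm below its top and 40 mm above the disc. The post is 16 mm in diameter, 60 mm tall, fixed to the disc 118 mm from the turntable's axis. A tray with 14 mm high walls begins 26 mm inwards of the post's side.
- socket_mouth (a point): centre of the bayonet socket's mouth, in the flat top of a 60 x 60 mm brass block 40 mm tall on the disc, 60 mm from the turntable's axis, opposite the post; turns with it. z up; x axis along the two pin slots (white marks), y to the seated pin places (red marks). Stem hole 24 mm across; slots 10 mm wide, reaching 21 mm from the centre; lip 4 mm thick, pins turn below it.
- spring_cup (a joint): how far the socket's spring is pressed, m: 0 free (3 N; the stem meets it with the flange 8 mm above the socket), 0.004 with pins just under the lip (6.5 N; a turned knob let go rises to here), 0.008 with the flange flush (10 N). Under the lip the pins turn only clockwise from above, a quarter turn to a stop.
- knob_center (a point): centre of the loose bayonet knob, on its axis, 20 mm above the underside of its flange; z up, x axis along its two pins (cream bar on top). Round black head to grip: 40 mm in diameter, 36 mm tall, above a brass flange 52 mm across, 4 mm thick. Stands upright in the parking collar at any yaw at the start; a half turn fits the same.
- knob: the same knob; origin on its axis in the flange's underside, axes as above. Below the flange: stem 20 mm in diameter, 22 mm long, its last 6 mm tapered to 12 mm; two opposite pins 6 mm thick, their axis 11 mm below the flange, tips 18 mm from the knob's axis. Mass 0.11 to 0.23 kg.
- park: fixed steel parking collar, a ring 68 mm across and 44 mm tall with a 41 mm bore; origin at the centre of its underside. The knob's flange rests on its rim with the stem hanging inside, and lifts straight out. It stands either left or right of the turntable.
- tongs: cream rivet tongs lying on the table, 250 mm long; leave alone; origin near the middle of the underside.
- rivet_set1: chrome rivet set standing on the table, 32 mm in diameter, 75 mm tall; leave alone; origin under its centre.
- rivet_set2: a second rivet set like the first; leave alone.
- bucking_bar: heavy iron bucking bar, 155 x 50 x 42 mm; leave alone; origin under its main block.
- hammer: hammer lying at the right; leave alone; origin in the underside of the handle.
- grease_jar: amber jar with steel cap, 68 mm in diameter, 80 mm tall, at the left; leave alone; origin under its centre.

How it is judged:
By the outcome, as a careful person would: the job done as asked, in the order asked, and still so for the second after the job is handed in, while the arm keeps its last pose, push and grip.
It also fails if it takes over 64 s, if anything falls off the work surface, if the arm or the gripper's body presses on something with over 40 N, if the wrist force passes 120 N, or if a joint passes its speed limit or range.

ROBOT

A 6-joint arm with a two-finger parallel gripper is mounted at the origin on the work surface. World frame = base frame: x ahead of the robot, y to its left, z up, the work surface at z = 0. Lengths are in m, angles in rad, forces in N, time in s.
With the tool pointing down it reaches from about 0.2 to 0.875 m from the base axis. Payload 3.4 kg.
Tool frame: the origin (TCP) lies at the very end of the fingers, on their centre line; the grasp point (between the pads) lies 19 mm behind it; y points along the fingers, x is the direction in which the jaws open and shut, and the axes are right-handed (so a half turn about y gives the same grasp; the last joint's range is limited). The gripper opens to 94 mm and grips with 3 to 60 N. Pads are 16 mm wide; open, the fingers measure 119 mm over their backs; the gripper's body (75 mm by 177 mm) begins 78 mm behind the grasp point.
Start: joints at [-1.352, 0.276, 1.505, -0, 1.361, -0.121], TCP at [0.192, -0.542, 0.205] pointing down, gripper open.
Joint ranges: [-2.89, 2.89], [-0.75, 2.08], [0.22, 2.7], [-1.18, 4.32], [0.11, 2.71], [-2.7, 2.7]. Speed limits (rad/s): [2.57, 2.57, 3.14, 3.14, 3.14, 3.14].

INTERFACE

Orientations are given as a unit quaternion [w, x, y, z].
In Python, from bench import read_state, grab_frame, camera_info, finish_job gives the robot as it stands.
- The arm moves only by the tool apply_moves, never from a script. Its argument "series" is a list that holds one entry, the list of rows, each a list of 6 numbers: the shift along the tool's x, y, z in m, then the turn, a rotation vector about the tool's x, y, z in rad. In form: [[[tx, ty, tz, rx, ry, rz], ...]]. A call has exactly 10 rows; each row shifts and turns the commanded pose from where the row before left it, along the tool's axes as they then stand; what a row does not reach is not made up. A row lasts 1/12 s, in which the tool goes at most 41.7 mm and 7.16 degrees, less where a joint would pass 70% of its speed; a pose out of reach is approached as far as the arm can. A call with a gripper value outside its range is refused whole. "gripper" is the closure, from -1 (fully open) to 1 (shut), set as the call begins (left out, the last holds). The fingers move at their own pace and stop on an object; the grip force is fixed at half the most. Time passes only in rows, so rows that do not move let the fingers close, or fill a call up. It gives the time, the measured TCP pose, the force and the opening at its end, in the units of the state.
- read_state(): the state, without advancing time (a new reading comes with each control period).
- grab_frame(name): name is "side" or "top"; returns the picture (480x640x3 uint8, red, green, blue); there is no depth.
- camera_info(name): a dict with "vfov" (degrees; the focal length in pixels is half the picture's height over the tangent of half this angle, whatever the lens; pixels are square), "cx", "cy" (the principal point, pixels), "rvec" (rotation vector, rad) and "tvec" (3), from world to camera coordinates, as OpenCV has them. Camera axes: x right, y down, z forward; pixel columns grow to the right and rows downward; lengths in m; the calibration is good to about 2 mm. A picture is of the moment at which its call begins. camera_info takes no time and is no camera call.
- finish_job(): hands the job in, once; it reports no verdict.
The state is a dict: "time": time; "qpos": joint angles; "dq": joint speeds; "effort": joint torques, N m; "ee_pos": TCP position; "orientation": TCP orientation; "contact_force": force on the tool from outside, world axes, zero at the start; "ft_torque": the same for the moment, N m; "finger_gap": opening from 0.0 (shut) to 1.0 (fully open).
Only numpy, scipy, OpenCV 4.12 (cv2) and the standard library are available. Lean on these libraries where they do the work, as an engineer would, in place of code of your own. Each camera call takes 0.05 s, during which the arm holds its last target.

## Working session

There is one attempt and no reset: what is moved stays moved. The work goes in short steps, Python scripts to look and compute and a tool call to move; the robot and the scene stay as the last step left them, time stands still between calls to the robot, and variables do not carry over. Pictures are saved under pics/ and viewed, and the job is handed in when it is done.

Besides the shell and the picture viewer there is one more tool, called after "Request:" by a JSON object that holds its "name" and its "arguments". apply_moves: Moves the arm, as the interface text tells. Its arguments: {"type":"object","properties":{"series":{"type":"array","items":{"type":"array","items":{"type":"array","items":{"type":"number"}}}},"gripper":{"type":"number"}},"required":["series"]}

```bash
mkdir -p pics; ls; python3 - <<'E'
from bench import *
import cv2
print(read_state())
for n in("side","top"):
    print(n,camera_info(n)); cv2.imwrite(f"pics/{n}0.png",grab_frame(n)[:,:,::-1])
E
```

```text
pics
{'time': 0.0, 'qpos': array([-1.35201266e+00,  2.76584632e-01,  1.50611488e+00,  1.09807153e-05,
        1.36071327e+00, -1.20992523e-01]), 'dq': array([ 8.41974895e-04, -1.91174221e-03,  5.22364661e-05,  7.54905949e-04,
       -2.04143703e-04, -1.01690428e-03]), 'effort': array([ 1.67709386e-04, -4.04590023e+01, -2.37233806e+01,  7.01709045e-02,
        3.44657397e-02, -1.23874120e-04]), 'ee_pos': array([ 0.19151178, -0.54156393,  0.20461794]), 'orientation': array([ 0.57777223, -0.57690211,  0.40874049, -0.40779213]), 'contact_force': array([-0.13934164,  0.21555367, -0.00968854]), 'ft_torque': array([-0.05778933, -0.02035434, -0.01342635]), 'finger_gap': 0.9981907276442213}
side {'vfov': 42.490546574696054, 'cx': 314.6683643314425, 'cy': 246.66148178163348, 'rvec': array([ 2.12322617, -0.6419966 ,  0.3564622 ]), 'tvec': array([-0.51082564,  0.24461008,  1.48607857])}
top {'vfov': 55.92157746077535, 'cx': 321.1235051409871, 'cy': 237.564052427877, 'rvec': array([ 2.17821156, -2.19845512,  0.06181175]), 'tvec': array([5.24784867e-04, 5.90605191e-01, 1.41753338e+00])}
```

View pics/side0.png

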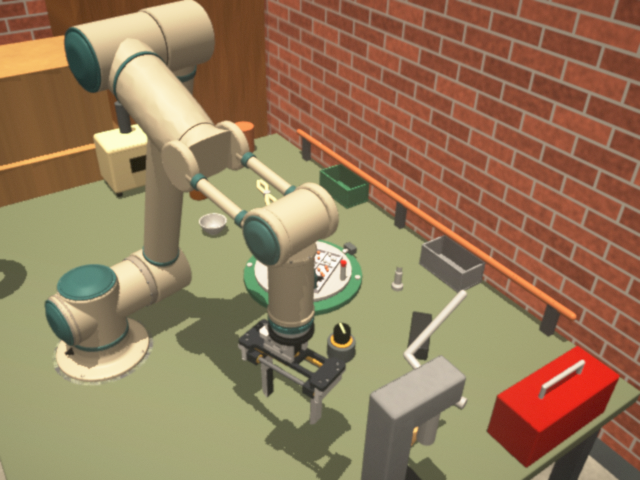

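View pics/top0.png

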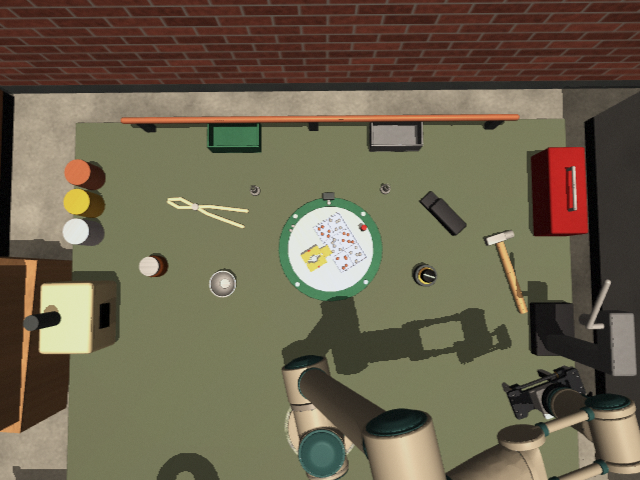

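The side view shows the knob at about (342,338), beside the gripper. The top view shows the turntable centred near (330,248), the red tip at (363,227), the yellow socket at (316,257) and the knob at (425,273), to the right. I'll measure these now.

```bash
cat > h.py <<'E'
import numpy as np, cv2
from bench import *
from scipy.spatial.transform import Rotation as R
def cam(n):
    c=camera_info(n); f=240/np.tan(np.radians(c['vfov']/2))
    K=np.array([[f,0,c['cx']],[0,f,c['cy']],[0,0,1]]); return K,R.from_rotvec(c['rvec']).as_matrix(),np.array(c['tvec'])
def ray(n,uv):
    K,M,t=cam(n); d=M.T@np.linalg.solve(K,[uv[0],uv[1],1]); return -M.T@t,d
def onz(n,uv,z):
    o,d=ray(n,uv); return o+d*(z-o[2])/d[2]
def proj(n,p):
    K,M,t=cam(n); q=K@(M@np.asarray(p)+t); return q[:2]/q[2]
def tri(uva,uvb,a='side',b='top'):
    oa,da=ray(a,uva); ob,db=ray(b,uvb)
    A=np.c_[da,-db]; s=np.linalg.lstsq(A,ob-oa,rcond=None)[0]
    p,q=oa+s[0]*da,ob+s[1]*db; return (p+q)/2,np.linalg.norm(p-q)
def comps(m,minA=4):
    n,l,s,c=cv2.connectedComponentsWithStats(m.astype(np.uint8)); return [(tuple(np.round(c[i],2)),int(s[i,4]),l==i) for i in range(1,n) if s[i,4]>=minA]
E
python3 - <<'E'
from h import *
im=cv2.imread('pics/top0.png')
cv2.imwrite('pics/z1.png',cv2.resize(im[185:305,270:390],(600,600),interpolation=cv2.INTER_CUBIC))
cv2.imwrite('pics/z2.png',cv2.resize(im[250:300,400:450],(500,500),interpolation=cv2.INTER_CUBIC))
rgb=im[:,:,::-1].astype(int); r,g,b=rgb[...,0],rgb[...,1],rgb[...,2]
hsv=cv2.cvtColor(im,cv2.COLOR_BGR2HSV)
roi=np.zeros(r.shape,bool); roi[185:305,270:390]=1
for c in comps(roi&(r>150)&(g<70)&(b<70),2): print('red',c[:2],onz('top',c[0],.094))
green=roi&(hsv[...,0]>60)&(hsv[...,0]<90)&(hsv[...,1]>120)
gc=max(comps(green),key=lambda c:c[1]); cn=cv2.findContours(gc[2].astype(np.uint8),cv2.RETR_EXTERNAL,cv2.CHAIN_APPROX_NONE)[0]
cn=max(cn,key=len)
h=cv2.convexHull(cn); e=cv2.fitEllipse(h); print('green',e, gc[1])
for z in(.02,.03,.034):
    p=onz('top',e[0],z); print(z,p, onz('top',(e[0][0]+e[1][0]/2,e[0][1]),z)-p)
E
```

```text
red ((np.float64(363.31), np.float64(226.31)), 13) [ 0.61869072 -0.13253352  0.094     ]Traceback (most recent call last):
  File "<stdin>", line 10, in <module>
ValueError: max() iterable argument is empty
```

View pics/z1.png

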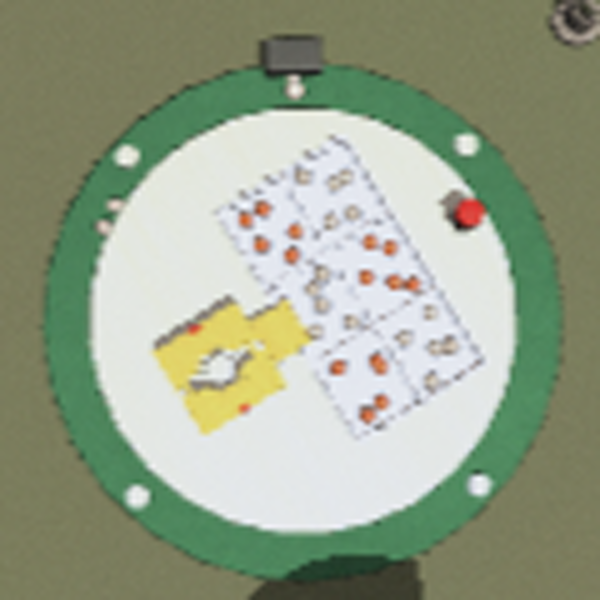

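View pics/z2.png

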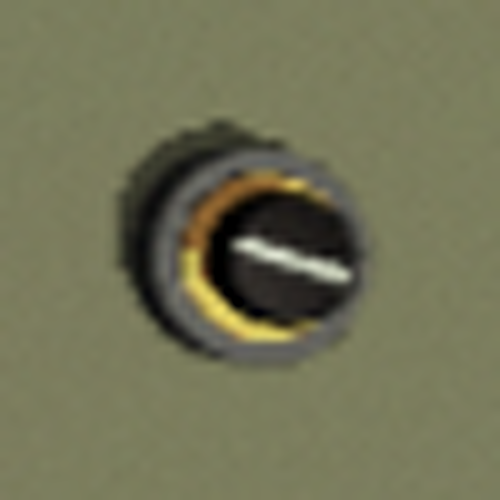

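```bash
cat >> h.py <<'E'
def plane_circle(n,mask,z):
    cn=max(cv2.findContours(mask.astype(np.uint8),cv2.RETR_EXTERNAL,cv2.CHAIN_APPROX_NONE)[0],key=len)
    h=cv2.convexHull(cn)[:,0]
    P=np.array([onz(n,p,z)[:2] for p in h]); A=np.c_[2*P,np.ones(len(P))]
    s=np.linalg.lstsq(A,(P**2).sum(1),rcond=None)[0]; r=np.sqrt(s[2]+s[0]**2+s[1]**2)
    return s[:2],r,np.std(np.linalg.norm(P-s[:2],axis=1))
E
python3 - <<'E'
from h import *
im=cv2.imread('pics/top0.png'); hsv=cv2.cvtColor(im,cv2.COLOR_BGR2HSV); H,S,V=[hsv[...,i].astype(int) for i in range(3)]
roi=np.zeros(H.shape,bool); roi[185:305,270:390]=1
print(hsv[250,284],hsv[250,300],hsv[257,310],hsv[200,275])
cn=roi&(H>65)&(H<85)&(S>90)
c=max(comps(cn),key=lambda c:c[1]);print('base',c[:2],plane_circle('top',c[2],.02),plane_circle('top',c[2],.03))
w=roi&(S<40)&(V>180); c=max(comps(w),key=lambda c:c[1]);print('disc',c[:2],plane_circle('top',c[2],.034))
y=roi&(H>20)&(H<32)&(S>100)&(V>150); c=max(comps(y),key=lambda c:c[1]); print('brass',c[:2],onz('top',c[0],.074))
for c in comps(roi&((H<5)|(H>174))&(S>140)&(V>120),1): print('red',c[:2],onz('top',c[0],.074),onz('top',c[0],.094))
roi=np.zeros(H.shape,bool); roi[255:295,405:445]=1
bl=roi&(V<60); 
for c in comps(roi&(S<60)&(V>140),3):
    ys,xs=np.nonzero(c[2]); P=np.array([onz('top',(x,y),.084)[:2] for x,y in zip(xs,ys)]); P0=P.mean(0); w=np.linalg.svd(P-P0)[2][0]
    print('bar',c[:2],P0,np.degrees(np.arctan2(w[1],w[0])))
E
```

```text
[ 68 105 131] [ 54   5 232] [ 26  62 169] [ 32  63 126]
base ((np.float64(329.9), np.float64(250.66)), 2255) (array([ 0.55527358, -0.03216998]), np.float64(0.16224546063297313), np.float64(0.00046209696066742094)) (array([ 0.55490968, -0.03202109]), np.float64(0.16111152795151434), np.float64(0.0004588673674100195))
disc ((np.float64(330.89), np.float64(248.38)), 4919) (array([ 0.55559578, -0.03188158]), np.float64(0.13376717834447016), np.float64(0.0014867787292051282))
brass ((np.float64(316.23), np.float64(256.59)), 365) [0.52930205 0.0102498  0.074     ]
red ((np.float64(363.5), np.float64(227.0)), 24) [ 0.61827335 -0.13487566  0.074     ] [ 0.61660186 -0.13307428  0.094     ]
red ((np.float64(308.0), np.float64(250.0)), 1) [0.54959245 0.03515138 0.074     ] [0.54891863 0.03448292 0.094     ]
bar ((np.float64(429.0), np.float64(275.5)), 16) [ 0.4691144  -0.32886678] 73.17612588638941
```

```bash
cat >> h.py <<'E'
def st(p=True):
    s=read_state(); q=s['orientation']; M=R.from_quat([q[1],q[2],q[3],q[0]]).as_matrix()
    if p:
        print('t',round(s['time'],2),'tcp',np.round(s['ee_pos'],4),'x',np.round(M[:,0],3),'y',np.round(M[:,1],3),'yaw_x',round(np.degrees(np.arctan2(M[1,0],M[0,0])),2),'q',np.round(s['qpos'],3),'F',np.round(s['contact_force'],1),'T',np.round(s['ft_torque'],2),'gap',round(s['finger_gap']*94,1))
    return s,M
def to(p,yaw=None):
    "shift in present tool axes to world p; turn about tool y for jaw yaw (deg, mod 180)"
    s,M=st(); d=M.T@(np.asarray(p)-s['ee_pos']); print('shift tool mm',np.round(d*1000,1))
    if yaw is not None:
        y=np.degrees(np.arctan2(M[1,0],M[0,0])); e=(yaw-y+90)%180-90; print('turn needed world-z deg',round(e,2),'-> ry rad',round(-np.radians(e),4))
    # tilt correction so tool y is straight down
    c=np.cross(M[:,1],[0,0,-1]); print('tilt fix (tool axes rad)',np.round(M.T@c,4))
E
python3 - <<'E'
from h import *
for p in [(220,367),(186,384),(258,343),(193,328),(245,408),(205,435),(154,349),(232,297),(286,385)]:
    u=(270+p[0]/5-.4,185+p[1]/5-.4); print(p,np.round(onz('top',u,.074),4))
ax=np.array([.5555,-.032])
to([.618,-.1325,.2],-58.2+90)
E
```

```text
(220, 367) [0.5251 0.0183 0.074 ]
(186, 384) [0.5149 0.0391 0.074 ]
(258, 343) [ 0.5395 -0.005   0.074 ]
(193, 328) [0.549  0.0345 0.074 ]
(245, 408) [0.5    0.0033 0.074 ]
(205, 435) [0.4839 0.0277 0.074 ]
(154, 349) [0.5364 0.0584 0.074 ]
(232, 297) [0.5677 0.0106 0.074 ]
(286, 385) [ 0.5138 -0.0218  0.074 ]
t 0.1 tcp [ 0.1915 -0.5417  0.2047] x [ 0.333 -0.943 -0.002] y [-0.     0.002 -1.   ] yaw_x -70.53 q [-1.352  0.277  1.506 -0.     1.361 -0.121] F [0.3 0.3 0.4] T [0.06 0.05 0.05] gap 94.3
shift tool mm [-243.6    5.2  538.5]
turn needed world-z deg -77.67 -> ry rad 1.3556
tilt fix (tool axes rad) [-0.0002  0.     -0.0015]
```

Request:
{"name": "apply_moves", "arguments": {"series": [[[-0.0122,0,0.0269,0,0,0],[-0.0122,0,0.0269,0,0,0],[-0.0122,0,0.0269,0,0,0],[-0.0122,0,0.0269,0,0,0],[-0.0122,0,0.0269,0,0,0],[-0.0122,0,0.0269,0,0,0],[-0.0122,0,0.0269,0,0,0],[-0.0122,0,0.0269,0,0,0],[-0.0122,0,0.0269,0,0,0],[-0.0122,0,0.0269,0,0,0]]], "gripper": -1}}

```text
time: 0.93
ee_pos: [0.4052, -0.3361, 0.2051]
orientation: [0.577, -0.577, 0.409, -0.408]
contact_force: [0.5, 0.4, 0.4]
finger_gap: 1.007
```

Request:
{"name": "apply_moves", "arguments": {"series": [[[-0.0122,0,0.0269,0,0,0],[-0.0122,0,0.0269,0,0,0],[-0.0122,0,0.0269,0,0,0],[-0.0122,0,0.0269,0,0,0],[-0.0122,0,0.0269,0,0,0],[-0.0122,0,0.0269,0,0,0],[-0.0122,0,0.0269,0,0,0],[-0.0122,0,0.0269,0,0,0],[-0.0122,0,0.0269,0,0,0],[-0.0122,0,0.0269,0,0,0]]]}}

```text
time: 1.77
ee_pos: [0.6182, -0.1315, 0.2049]
orientation: [-0.577, 0.578, -0.409, 0.408]
contact_force: [-0.4, -0.3, -0.3]
finger_gap: 0.999
```

Request:
{"name": "apply_moves", "arguments": {"series": [[[0,0,0,0,-0.12,0],[0,0,0,0,-0.12,0],[0,0,0,0,-0.12,0],[0,0,0,0,-0.12,0],[0,0,0,0,-0.12,0],[0,0,0,0,-0.12,0],[0,0,0,0,-0.12,0],[0,0,0,0,-0.12,0],[0,0,0,0,-0.12,0],[0,0,0,0,-0.12,0]]]}}

```text
time: 2.6
ee_pos: [0.6172, -0.1327, 0.2049]
orientation: [0.707, -0.707, 0.009, -0.008]
contact_force: [0.1, 0.5, 0.1]
finger_gap: 1.001
```

Request:
{"name": "apply_moves", "arguments": {"series": [[[0,0,0,0,-0.1,0],[0,0,0,0,-0.1,0],[0,0,0,0,-0.1,0],[0,0,0,0,-0.1,0],[0,0,0,0,-0.1,0],[0,0,0,0,-0.086,0],[0,0,0,0,0,0],[0,0,0,0,0,0],[0,0,0,0,0,0],[0,0,0,0,0,0]]]}}

```text
time: 3.43
ee_pos: [0.6175, -0.1328, 0.2053]
orientation: [0.68, -0.68, -0.193, 0.193]
contact_force: [0.3, -0.3, 0.8]
finger_gap: 1.003
```

```bash
python3 - <<'E'
from h import *
to([.618,-.1325,.055],31.8)
for n in("side","top"): cv2.imwrite(f"pics/{n}1.png",grab_frame(n)[:,:,::-1])
E
```

```text
t 3.43 tcp [ 0.6175 -0.1328  0.2053] x [ 0.851  0.526 -0.   ] y [-0.  0. -1.] yaw_x 31.73 q [-0.322  0.362  1.377 -0.     1.403 -0.876] F [ 0.3 -0.3  0.8] T [ 0.02 -0.16  0.01] gap 94.3
shift tool mm [  0.6 150.3  -0. ]
turn needed world-z deg 0.07 -> ry rad -0.0013
tilt fix (tool axes rad) [-0.0002 -0.     -0.0002]
```

View pics/side1.png

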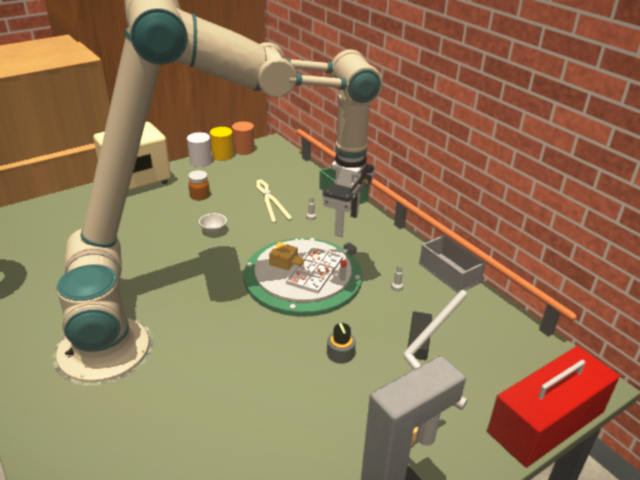

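The side view now shows the red tip at about (344,263) and the knob at (342,335), both clear of the arm. I'll cross-check them by triangulation.

```bash
python3 - <<'E'
from h import *
im=cv2.imread('pics/side1.png'); hsv=cv2.cvtColor(im,cv2.COLOR_BGR2HSV); H,S,V=[hsv[...,i].astype(int) for i in range(3)]
roi=np.zeros(H.shape,bool); roi[250:285,330:360]=1
for c in comps(roi&((H<6)|(H>174))&(S>140)&(V>100),3): print('red',c[:2],tri(c[0],(363.4,226.7)))
roi=np.zeros(H.shape,bool); roi[315:350,325:360]=1
for c in comps(roi&(H>15)&(H<35)&(S<170)&(V>170),3): print('bar?',c[:2],tri(c[0],(429,275.5)))
cv2.imwrite('pics/z3.png',cv2.resize(im[310:370,315:375],(600,600),interpolation=cv2.INTER_CUBIC))
cv2.imwrite('pics/z4.png',cv2.resize(im[235:295,315:375],(600,600),interpolation=cv2.INTER_CUBIC))
print(proj('side',[.469,-.329,.084]),proj('side',[.618,-.1325,.094]))
E
```

```text
red ((np.float64(343.15), np.float64(263.23)), 26) (array([ 0.61744468, -0.13293519,  0.08838685]), np.float64(0.001282296759871031))
bar? ((np.float64(341.64), np.float64(326.96)), 28) (array([ 0.46899493, -0.32773971,  0.08819418]), np.float64(0.0005383788403181573))
bar? ((np.float64(331.27), np.float64(339.33)), 15) (array([ 0.45699761, -0.32782416,  0.05648549]), np.float64(0.02713636818032945))
bar? ((np.float64(350.6), np.float64(341.27)), 15) (array([ 0.47554496, -0.34204431,  0.04947418]), np.float64(0.017737480364958234))
bar? ((np.float64(340.5), np.float64(346.8)), 10) (array([ 0.4649761 , -0.33826671,  0.03513201]), np.float64(0.007003990098773279))
[341.99388269 328.58756837] [343.56470017 261.36651132]
```

View pics/z3.png

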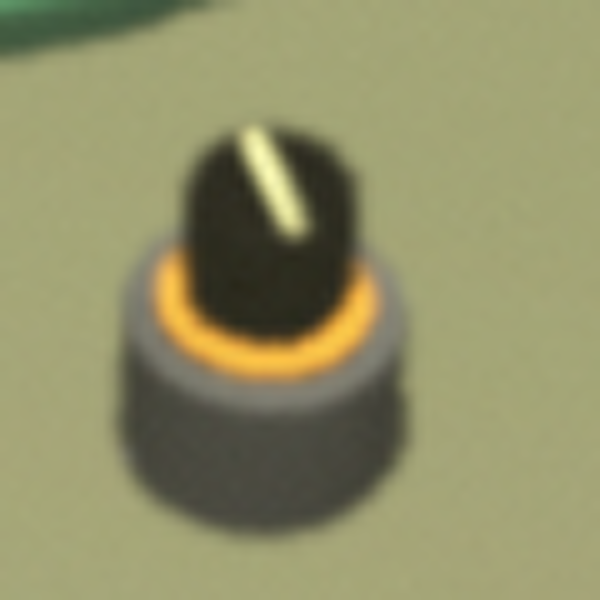

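Request:
{"name": "apply_moves", "arguments": {"series": [[[0,0.021,0,0,0,0],[0,0.021,0,0,0,0],[0,0.021,0,0,0,0],[0,0.021,0,0,0,0],[0,0.021,0,0,0,0],[0,0.021,0,0,0,0],[0,0.021,0,0,0,0],[0,0,0,0,0,0],[0,0,0,0,0,0],[0,0,0,0,0,0]]]}}

```text
time: 4.37
ee_pos: [0.6185, -0.1331, 0.0595]
orientation: [-0.68, 0.68, 0.194, -0.193]
contact_force: [0.3, -0.5, 0.0]
finger_gap: 1.0
```

Request:
{"name": "apply_moves", "arguments": {"series": [[[0,0,0,0,0,0],[0,0,0,0,0,0],[0,0,0,0,0,0],[0,0,0,0,0,0],[0,0,0,0,0,0],[0,0,0,0,0,0],[0,0,0,0,0,0],[0,0,0,0,0,0],[0,0,0,0,0,0],[0,0,0,0,0,0]]], "gripper": 0.6}}

```text
time: 5.2
ee_pos: [0.6175, -0.1328, 0.0584]
orientation: [-0.68, 0.68, 0.194, -0.194]
contact_force: [0.1, 0.1, 0.7]
finger_gap: 0.328
```

```bash
python3 - <<'E'
from h import *
to([.618,-.1325,.055],31.8)
E
```

```text
t 5.2 tcp [ 0.6175 -0.1328  0.0584] x [ 0.85   0.527 -0.   ] y [-0. -0. -1.] yaw_x 31.8 q [-0.322  0.468  1.589 -0.     1.085 -0.877] F [0.1 0.1 0.7] T [-0.04 -0.12  0.02] gap 30.8
shift tool mm [0.6 3.4 0. ]
turn needed world-z deg -0.0 -> ry rad 0.0
tilt fix (tool axes rad) [-0.      0.     -0.0001]
```

Request:
{"name": "apply_moves", "arguments": {"series": [[[0,0,0,0,0,0],[0,0,0,0,0,0],[0,0,0,0,0,0],[0,0,0,0,0,0],[0,0,0,0,0,0],[0,0,0,0,0,0],[0,0,0,0,0,0],[0,0,0,0,0,0],[0,0,0,0,0,0],[0,0,0,0,0,0]]], "gripper": 1}}

```text
time: 6.03
ee_pos: [0.617, -0.1331, 0.0584]
orientation: [-0.68, 0.68, 0.193, -0.194]
contact_force: [-3.2, -2.3, 0.2]
finger_gap: 0.166
```

```bash
python3 - <<'E'
from h import *
st()
E
```

```text
t 6.03 tcp [ 0.617  -0.1331  0.0584] x [ 0.85   0.527 -0.001] y [-0.001 -0.001 -1.   ] yaw_x 31.81 q [-3.220e-01  4.670e-01  1.590e+00 -1.000e-03  1.085e+00 -8.770e-01] F [-3.2 -2.3  0.2] T [-0.52  0.45  0.  ] gap 15.6
```

Request:
{"name": "apply_moves", "arguments": {"series": [[[-0.0059,0,0.00015,0,0.05,0],[-0.0059,0,0.00015,0,0.05,0],[-0.0059,0,0.00015,0,0.05,0],[-0.0059,0,0.00015,0,0.05,0],[-0.0059,0,0.00015,0,0.05,0],[-0.0059,0,0.00015,0,0.05,0],[-0.0059,0,0.00015,0,0.05,0],[-0.0059,0,0.00015,0,0.05,0],[-0.0059,0,0.00015,0,0.05,0],[-0.0059,0,0.00015,0,0.05,0]]]}}

```text
time: 6.87
ee_pos: [0.5628, -0.1506, 0.0584]
orientation: [-0.707, 0.707, 0.02, -0.018]
contact_force: [-0.4, -3.1, -1.4]
finger_gap: 0.164
```

```bash
python3 - <<'E'
from h import *
s,M=st(); print(np.hypot(*(s['ee_pos'][:2]-[.5555,-.032])),np.degrees(np.arctan2(s['ee_pos'][1]+.032,s['ee_pos'][0]-.5555)))
E
```

```text
t 6.87 tcp [ 0.5628 -0.1506  0.0584] x [0.999 0.053 0.002] y [ 0.002 -0.001 -1.   ] yaw_x 3.04 q [-0.381  0.403  1.706  0.     1.031 -0.434] F [-0.4 -3.1 -1.4] T [-0.41  0.07  0.25] gap 15.4
0.11881670064612798 -86.45876695589254
```

Request:
{"name": "apply_moves", "arguments": {"series": [[[-0.0059,0,0.00015,0,0.05,0],[-0.0059,0,0.00015,0,0.05,0],[-0.0059,0,0.00015,0,0.05,0],[-0.0059,0,0.00015,0,0.05,0],[-0.0059,0,0.00015,0,0.05,0],[-0.0059,0,0.00015,0,0.05,0],[-0.0047,0,0.0001,0,0.04,0],[0,0,0,0,0,0],[0,0,0,0,0,0],[0,0,0,0,0,0]]]}}

```text
time: 7.7
ee_pos: [0.5217, -0.1465, 0.0584]
orientation: [-0.699, 0.701, -0.1, 0.1]
contact_force: [-3.2, -5.0, -1.0]
finger_gap: 0.163
```

```bash
python3 - <<'E'
from h import *
s,M=st(); print(np.hypot(*(s['ee_pos'][:2]-[.5555,-.032])),np.degrees(np.arctan2(s['ee_pos'][1]+.032,s['ee_pos'][0]-.5555)))
im=grab_frame('top')[:,:,::-1]; cv2.imwrite('pics/top2.png',im); cv2.imwrite('pics/z5.png',cv2.resize(im[185:305,270:390],(600,600),interpolation=cv2.INTER_CUBIC))
E
```

```text
t 7.7 tcp [ 0.5217 -0.1465  0.0584] x [ 0.96 -0.28 -0.  ] y [-0.001 -0.001 -1.   ] yaw_x -16.26 q [-0.401  0.351  1.793 -0.002  0.997 -0.116] F [-3.2 -5.  -1. ] T [-0.71  0.56  0.21] gap 15.3
0.11937923603835951 -106.46702514172546
```

View pics/z5.png

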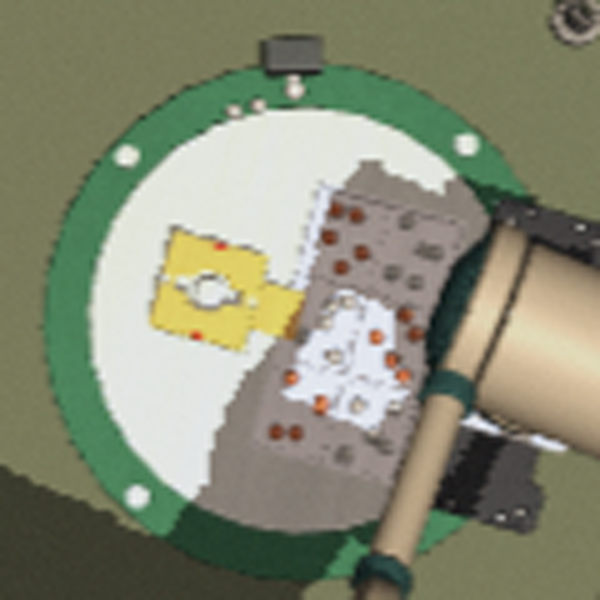

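Request:
{"name": "apply_moves", "arguments": {"series": [[[-0.0035,0,0.0001,0,0.03,0],[-0.0035,0,0.0001,0,0.03,0],[-0.0035,0,0.0001,0,0.03,0],[-0.0035,0,0.0001,0,0.03,0],[-0.0024,0,0,0,0.02,0],[0,0,0,0,0,0],[0,0,0,0,0,0],[0,0,0,0,0,0],[0,0,0,0,0,0],[0,0,0,0,0,0]]]}}

```text
time: 8.58
ee_pos: [0.509, -0.1418, 0.0584]
orientation: [-0.69, 0.692, -0.147, 0.15]
contact_force: [1.7, -7.2, -5.1]
finger_gap: 0.163
```

```bash
python3 - <<'E'
from h import *
s,M=st(); print(np.hypot(*(s['ee_pos'][:2]-[.5555,-.032])),np.degrees(np.arctan2(s['ee_pos'][1]+.032,s['ee_pos'][0]-.5555)),M.T@s['contact_force'])
E
```

```text
t 8.58 tcp [ 0.509  -0.1418  0.0584] x [ 0.911 -0.412  0.005] y [ 0.004 -0.004 -1.   ] yaw_x -24.3 q [-0.402  0.331  1.826 -0.002  0.979  0.023] F [ 1.7 -7.2 -5.1] T [-0.98  0.03  0.16] gap 15.3
0.11924339412587928 -112.94028600948207 [ 4.4662506   5.13141145 -5.90415531]
```

Request:
{"name": "apply_moves", "arguments": {"series": [[[-0.0024,0,0,0,0.02,0],[0,0,0,0,0,0],[-0.0024,0,0,0,0.02,0],[0,0,0,0,0,0],[0,0,0,0,0,0],[0,0,0,0,0,0],[0,0,0,0,0,0],[0,0,0,0,0,0],[0,0,0,0,0,0],[0,0,0,0,0,0]]]}}

```text
time: 9.42
ee_pos: [0.5089, -0.1414, 0.0584]
orientation: [-0.687, 0.689, -0.158, 0.167]
contact_force: [9.5, -8.5, -13.3]
finger_gap: 0.163
```

```bash
python3 - <<'E'
from h import *
s,M=st(); print(np.hypot(*(s['ee_pos'][:2]-[.5555,-.032])),np.degrees(np.arctan2(s['ee_pos'][1]+.032,s['ee_pos'][0]-.5555)),M.T@s['contact_force'])
im=grab_frame('top')[:,:,::-1]; cv2.imwrite('pics/top3.png',im); cv2.imwrite('pics/z6.png',cv2.resize(im[185:305,270:390],(600,600),interpolation=cv2.INTER_CUBIC))
E
```

```text
t 9.42 tcp [ 0.5089 -0.1414  0.0584] x [ 0.894 -0.448  0.013] y [ 0.012 -0.006 -1.   ] yaw_x -26.62 q [-4.020e-01  3.270e-01  1.834e+00 -1.000e-03  9.680e-01  6.400e-02] F [  9.5  -8.5 -13.3] T [-1.38 -1.15  0.02] gap 15.3
0.11887924972147304 -113.06644033136297 [12.11045769 13.49657735 -3.31315003]
```

View pics/z6.png

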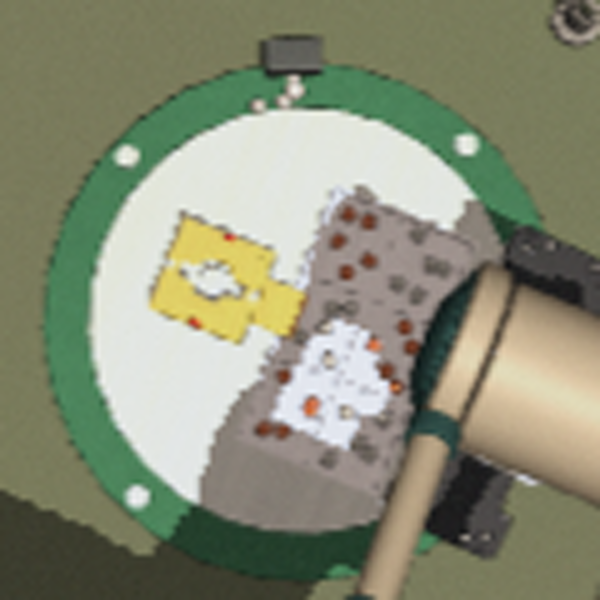

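The disc's two bump dots, at (258,104) and (284,101), haven't straddled the ball dot at (295,88). The table is still about 6° short of its detent and is climbing the bump. I'll push a little further.

Request:
{"name": "apply_moves", "arguments": {"series": [[[-0.0015,0,0,0,0,0],[0,0,0,0,0,0],[-0.0015,0,0,0,0,0],[0,0,0,0,0,0],[0,0,0,0,0,0],[0,0,0,0,0,0],[0,0,0,0,0,0],[0,0,0,0,0,0],[0,0,0,0,0,0],[0,0,0,0,0,0]]]}}

```text
time: 10.3
ee_pos: [0.5089, -0.1414, 0.0585]
orientation: [-0.686, 0.69, -0.156, 0.169]
contact_force: [13.4, -11.8, -18.4]
finger_gap: 0.164
```

```bash
python3 - <<'E'
from h import *
s,M=st(); print(np.hypot(*(s['ee_pos'][:2]-[.5555,-.032])),np.degrees(np.arctan2(s['ee_pos'][1]+.032,s['ee_pos'][0]-.5555)),M.T@s['contact_force'])
n='side';im=grab_frame(n)[:,:,::-1]; cv2.imwrite('pics/side4.png',im); cv2.imwrite('pics/z7.png',cv2.resize(im[200:340,230:390],(800,700),interpolation=cv2.INTER_CUBIC)[:600])
E
```

```text
t 10.3 tcp [ 0.5089 -0.1414  0.0585] x [ 0.894 -0.448  0.019] y [ 0.017 -0.009 -1.   ] yaw_x -26.64 q [-0.402  0.324  1.838 -0.002  0.961  0.064] F [ 13.4 -11.8 -18.4] T [-1.8  -1.8  -0.05] gap 15.4
0.11890280485579528 -113.0986738456313 [16.90521951 18.69524268 -4.51417116]
```

View pics/z7.png

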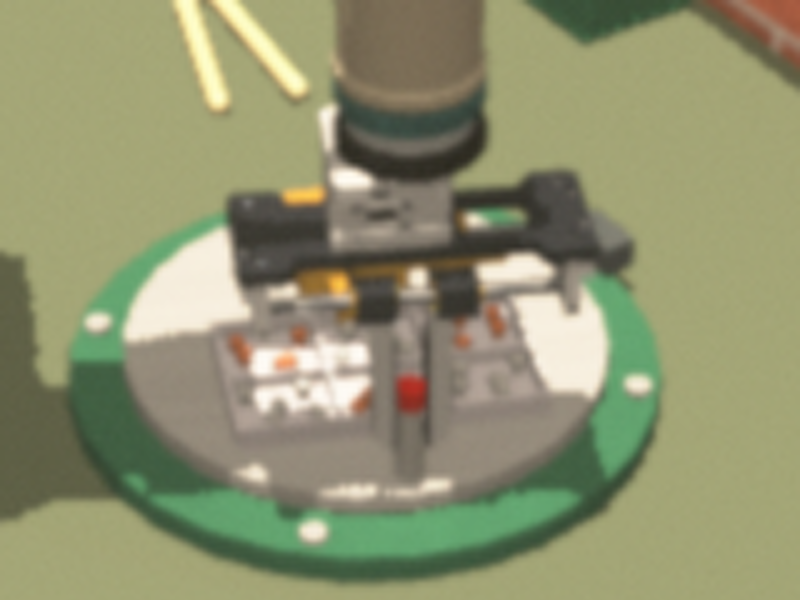

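Request:
{"name": "apply_moves", "arguments": {"series": [[[0.0024,0,0,0,-0.02,0],[0.0024,0,0,0,-0.02,0],[0.0024,0,0,0,-0.02,0],[0.0024,0,0,0,-0.02,0],[0.0024,0,0,0,-0.01,0],[0,0,0,0,0,0],[0,0,0,0,0,0],[0,0,0,0,0,0],[0,0,0,0,0,0],[0,0,0,0,0,0]]]}}

```text
time: 11.18
ee_pos: [0.5123, -0.1425, 0.0584]
orientation: [-0.694, 0.695, -0.131, 0.133]
contact_force: [1.2, -5.6, -4.2]
finger_gap: 0.163
```

```bash
cat >>h.py <<'E'
def pa():
    s,M=st(); print(np.hypot(*(s['ee_pos'][:2]-[.5555,-.032])),np.degrees(np.arctan2(s['ee_pos'][1]+.032,s['ee_pos'][0]-.5555)),M.T@s['contact_force'])
E
python3 -c "
from h import *
pa()"
```

```text
t 11.18 tcp [ 0.5123 -0.1425  0.0584] x [ 0.93  -0.367  0.003] y [ 0.003 -0.002 -1.   ] yaw_x -21.51 q [-4.020e-01  3.360e-01  1.818e+00 -1.000e-03  9.840e-01 -2.600e-02] F [ 1.2 -5.6 -4.2] T [-0.83 -0.05 -0.25] gap 15.3
0.11867250533535581 -111.32744154255579 [ 3.18370696  4.26446946 -4.74877056]
```

Request:
{"name": "apply_moves", "arguments": {"series": [[[0.0024,0,0,0,-0.02,0],[0,0,0,0,0,0],[0,0,0,0,0,0],[0,0,0,0,0,0],[0,0,0,0,0,0],[0,0,0,0,0,0],[0,0,0,0,0,0],[0,0,0,0,0,0],[0,0,0,0,0,0],[0,0,0,0,0,0]]]}}

```text
time: 12.02
ee_pos: [0.5144, -0.1433, 0.0584]
orientation: [-0.696, 0.696, -0.124, 0.126]
contact_force: [1.0, -5.0, -4.4]
finger_gap: 0.166
```

```bash
python3 -c "
from h import *
pa()"
```

```text
t 12.02 tcp [ 0.5144 -0.1433  0.0584] x [ 0.938 -0.348  0.003] y [ 0.003 -0.002 -1.   ] yaw_x -20.36 q [-4.020e-01  3.390e-01  1.813e+00 -1.000e-03  9.860e-01 -4.600e-02] F [ 1.  -5.  -4.4] T [-0.79 -0.03 -0.25] gap 15.6
0.1186636812413869 -110.26904077240404 [ 2.64744394  4.42876814 -4.31232478]
```

Request:
{"name": "apply_moves", "arguments": {"series": [[[0.0024,0,0,0,-0.02,0],[0,0,0,0,0,0],[0,0,0,0,0,0],[0,0,0,0,0,0],[0,0,0,0,0,0],[0,0,0,0,0,0],[0,0,0,0,0,0],[0,0,0,0,0,0],[0,0,0,0,0,0],[0,0,0,0,0,0]]]}}

```text
time: 12.85
ee_pos: [0.5167, -0.1441, 0.0584]
orientation: [-0.697, 0.698, -0.117, 0.119]
contact_force: [0.5, -6.7, -4.1]
finger_gap: 0.164
```

```bash
python3 -c "
from h import *
pa()"
```

```text
t 12.85 tcp [ 0.5167 -0.1441  0.0584] x [ 0.944 -0.329  0.003] y [ 0.003 -0.002 -1.   ] yaw_x -19.22 q [-4.010e-01  3.420e-01  1.808e+00 -1.000e-03  9.880e-01 -6.600e-02] F [ 0.5 -6.7 -4.1] T [-0.77 -0.02 -0.17] gap 15.4
0.11862550084690696 -109.1148870960799 [ 2.66865083  4.11349429 -6.11833241]
```

Request:
{"name": "apply_moves", "arguments": {"series": [[[0.0024,0,0,0,-0.02,0],[0,0,0,0,0,0],[0,0,0,0,0,0],[0,0,0,0,0,0],[0,0,0,0,0,0],[0,0,0,0,0,0],[0,0,0,0,0,0],[0,0,0,0,0,0],[0,0,0,0,0,0],[0,0,0,0,0,0]]]}}

```text
time: 13.68
ee_pos: [0.5189, -0.1448, 0.0584]
orientation: [-0.698, 0.699, -0.11, 0.112]
contact_force: [0.8, -6.7, -4.5]
finger_gap: 0.16
```

```bash
python3 -c "
from h import *
pa()"
```

```text
t 13.68 tcp [ 0.5189 -0.1448  0.0584] x [ 0.951 -0.31   0.003] y [ 0.003 -0.002 -1.   ] yaw_x -18.08 q [-0.401  0.346  1.803 -0.     0.99  -0.085] F [ 0.8 -6.7 -4.5] T [-0.77 -0.06 -0.18] gap 15.1
0.11857184396295384 -107.95522300860861 [ 2.80156851  4.52307769 -6.15095486]
```

Request:
{"name": "apply_moves", "arguments": {"series": [[[0.0024,0,0,0,-0.02,0],[0,0,0,0,0,0],[0,0,0,0,0,0],[0,0,0,0,0,0],[0,0,0,0,0,0],[0,0,0,0,0,0],[0,0,0,0,0,0],[0,0,0,0,0,0],[0,0,0,0,0,0],[0,0,0,0,0,0]]]}}

```text
time: 14.52
ee_pos: [0.5212, -0.1455, 0.0584]
orientation: [-0.699, 0.7, -0.103, 0.105]
contact_force: [0.8, -5.6, -4.9]
finger_gap: 0.162
```

```bash
python3 -c "
from h import *
pa()"
```

```text
t 14.52 tcp [ 0.5212 -0.1455  0.0584] x [ 0.957 -0.291  0.003] y [ 0.003 -0.001 -1.   ] yaw_x -16.94 q [-0.401  0.349  1.798 -0.     0.992 -0.105] F [ 0.8 -5.6 -4.9] T [-0.81 -0.04 -0.21] gap 15.2
0.11854214344998312 -106.80743079811393 [ 2.38980333  4.90585668 -5.1567656 ]
```

There was no detent pull on the way back, so -113° is the foot of the bump. The tight grip may be jamming there. I'll open the grip into a loose cage and push with the trailing finger alone.

Request:
{"name": "apply_moves", "arguments": {"series": [[[0,0,0,0,0,0],[0,0,0,0,0,0],[0,0,0,0,0,0],[0,0,0,0,0,0],[-0.0023,0,0,0,0.02,0],[-0.0023,0,0,0,0.02,0],[-0.0023,0,0,0,0.02,0],[0,0,0,0,0,0],[0,0,0,0,0,0],[0,0,0,0,0,0]]], "gripper": 0.4}}

```text
time: 15.35
ee_pos: [0.513, -0.1425, 0.0585]
orientation: [-0.696, 0.696, -0.125, 0.125]
contact_force: [0.9, -0.3, 0.2]
finger_gap: 0.301
```

```bash
python3 - <<'E'
from h import *
pa()
im=grab_frame('top')[:,:,::-1]; cv2.imwrite('pics/top5.png',im); cv2.imwrite('pics/z8.png',cv2.resize(im[185:305,270:390],(600,600),interpolation=cv2.INTER_CUBIC))
E
```

```text
t 15.35 tcp [ 0.513  -0.1425  0.0585] x [ 0.938 -0.347 -0.   ] y [-0. -0. -1.] yaw_x -20.33 q [-0.402  0.339  1.814 -0.     0.989 -0.047] F [ 0.9 -0.3  0.2] T [-0.   -0.04 -0.  ] gap 28.3
0.11838552161580301 -111.03048186917451 [ 0.94055144 -0.20947422  0.07698799]
```

View pics/z8.png

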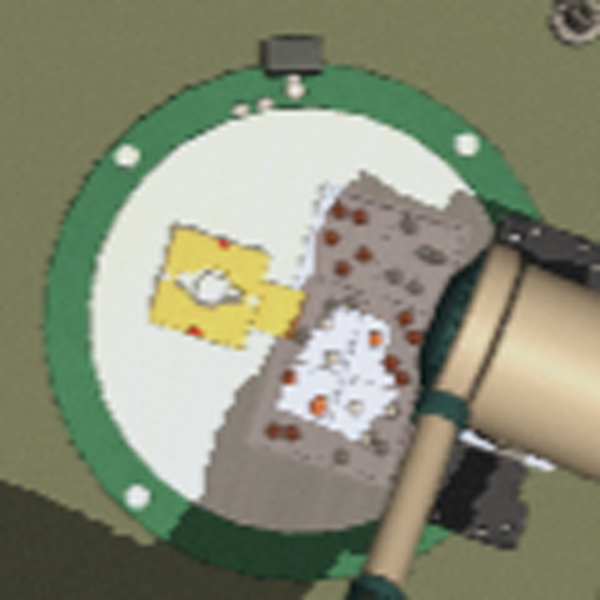

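Request:
{"name": "apply_moves", "arguments": {"series": [[[-0.0024,0,0,0,0.02,0],[-0.0024,0,0,0,0.02,0],[-0.0024,0,0,0,0.02,0],[-0.0024,0,0,0,0.02,0],[-0.0024,0,0,0,0.02,0],[0,0,0,0,0,0],[0,0,0,0,0,0],[0,0,0,0,0,0],[0,0,0,0,0,0],[0,0,0,0,0,0]]]}}

```text
time: 16.23
ee_pos: [0.5037, -0.1386, 0.0587]
orientation: [-0.689, 0.689, -0.159, 0.161]
contact_force: [3.8, -1.9, -3.0]
finger_gap: 0.305
```

```bash
python3 - <<'E'
from h import *
pa()
E
```

```text
t 16.23 tcp [ 0.5037 -0.1386  0.0587] x [ 0.898 -0.44   0.003] y [ 0.003 -0.001 -1.   ] yaw_x -26.12 q [-0.402  0.324  1.838 -0.     0.976  0.054] F [ 3.8 -1.9 -3. ] T [-0.31 -0.89  0.02] gap 28.7
0.11850352825826443 -115.91443339411542 [ 4.20878921  3.01391964 -0.00454693]
```

Request:
{"name": "apply_moves", "arguments": {"series": [[[-0.0024,0,0,0,0.02,0],[-0.0024,0,0,0,0.02,0],[0,0,0,0,0,0],[0,0,0,0,0,0],[0,0,0,0,0,0],[0,0,0,0,0,0],[0,0,0,0,0,0],[0,0,0,0,0,0],[0,0,0,0,0,0],[0,0,0,0,0,0]]]}}

```text
time: 17.07
ee_pos: [0.5032, -0.1381, 0.059]
orientation: [-0.685, 0.686, -0.17, 0.178]
contact_force: [11.0, -4.9, -9.7]
finger_gap: 0.302
```

```bash
python3 - <<'E'
from h import *
pa()
im=grab_frame('top')[:,:,::-1]; cv2.imwrite('pics/top6.png',im); cv2.imwrite('pics/z9.png',cv2.resize(im[185:305,270:390],(600,600),interpolation=cv2.INTER_CUBIC))
E
```

```text
t 17.07 tcp [ 0.5032 -0.1381  0.059 ] x [ 0.879 -0.476  0.011] y [ 0.01  -0.004 -1.   ] yaw_x -28.43 q [-0.401  0.319  1.845  0.     0.966  0.095] F [11.  -4.9 -9.7] T [-0.69 -1.81 -0.  ] gap 28.4
0.11829789912443027 -116.21275123727631 [11.91126582  9.88256923  0.9577577 ]
```

View pics/z9.png

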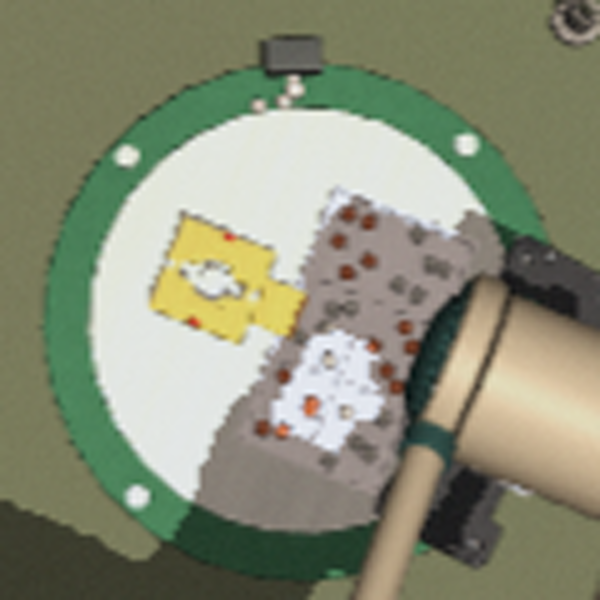

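Request:
{"name": "apply_moves", "arguments": {"series": [[[0,0,0,0,-0.04,0],[0,0,0,0,-0.04,0],[-0.002,0,0,0,0,0],[-0.002,0,0,0,0,0],[-0.002,0,0,0,0,0],[0,0,0,0,0,0],[0,0,0,0,0,0],[0,0,0,0,0,0],[0,0,0,0,0,0],[0,0,0,0,0,0]]]}}

```text
time: 17.95
ee_pos: [0.4917, -0.1329, 0.0584]
orientation: [0.692, -0.692, 0.146, -0.145]
contact_force: [0.7, 0.2, 0.6]
finger_gap: 0.303
```

```bash
python3 - <<'E'
from h import *
pa()
E
```

```text
t 17.95 tcp [ 0.4917 -0.1329  0.0584] x [ 0.915 -0.403 -0.001] y [-0.001  0.001 -1.   ] yaw_x -23.78 q [-0.401  0.31   1.862  0.     0.971  0.014] F [0.7 0.2 0.6] T [-0.14 -0.05  0.01] gap 28.5
0.11939790567365555 -122.3078887364027 [ 0.55313508 -0.64939838  0.46178604]
```

Popped over, with the force back to zero. A look from the top will show whether it sits in the detent.

```bash
python3 - <<'E'
from h import *
im=grab_frame('top')[:,:,::-1]; cv2.imwrite('pics/top7.png',im); cv2.imwrite('pics/z10.png',cv2.resize(im[185:305,270:390],(600,600),interpolation=cv2.INTER_CUBIC))
E
```

```text
(no output)
```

View pics/z10.png

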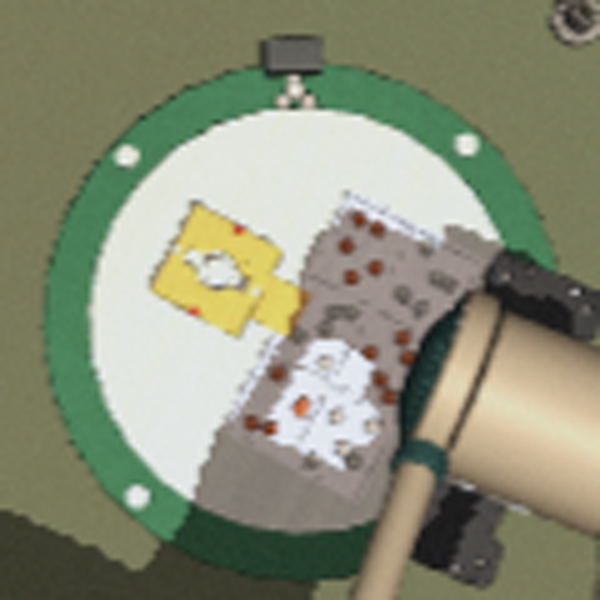

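The two disc dots, at (283,102) and (306,101), now straddle the ball dot at (295,85), so the turntable is in its detent. Next I'll lift clear and refine the knob measurement.

Request:
{"name": "apply_moves", "arguments": {"series": [[[0,0,0,0,0,0],[0,-0.02,0,0,0,0],[0,-0.02,0,0,0,0],[0,-0.02,0,0,0,0],[0,-0.02,0,0,0,0],[0,-0.02,0,0,0,0],[0,-0.02,0,0,0,0],[0,-0.02,0,0,0,0],[0,0,0,0,0,0],[0,0,0,0,0,0]]]}}

```text
time: 18.83
ee_pos: [0.4926, -0.1333, 0.199]
orientation: [-0.692, 0.692, -0.145, 0.146]
contact_force: [-0.4, 0.9, -0.5]
finger_gap: 0.3
```

```bash
python3 - <<'E'
from h import *
im=cv2.imread('pics/top7.png'); g=cv2.cvtColor(im,cv2.COLOR_BGR2HSV); H,S,V=[g[...,i].astype(int) for i in range(3)]
# brass flange ring, z=.048 ; head black
roi=np.zeros(H.shape,bool); roi[255:295,408:445]=1
br=roi&(H>8)&(H<32)&(S>130)&(V>110)
c=max(comps(br),key=lambda c:c[1]); print('flange',c[:2],plane_circle('top',br,.048))
u8=im[255:295,405:445]; big=cv2.resize(u8,None,fx=10,fy=10,interpolation=cv2.INTER_CUBIC)
gr=cv2.cvtColor(big,cv2.COLOR_BGR2HSV)
m=(roi&(V<50)); 
print('head proj at est', proj('top',[.469,-.328,.084]),proj('top',[.469,-.328,.048]))
c=max(comps(m),key=lambda c:c[1]); print('black',c[:2])
for c in comps(roi&(S<70)&(V>120),3):
    ys,xs=np.nonzero(c[2]); w=V[ys,xs].astype(float); P=np.array([onz('top',(x,y),.084)[:2] for x,y in zip(xs,ys)]); P0=(P*w[:,None]).sum(0)/w.sum(); d=np.linalg.svd((P-P0)*w[:,None])[2][0]
    print('bar',c[:2],P0,np.degrees(np.arctan2(d[1],d[0])),P.min(0),P.max(0))
# side: bar ends & head
s=cv2.imread('pics/side1.png'); u=lambda p:(315+p[0]/10-.45,310+p[1]/10-.45)
a,b=onz('side',u((252,130)),.084),onz('side',u((297,230)),.084); print('side bar',a,b,(a+b)/2,np.degrees(np.arctan2(*(b-a)[[1,0]])))
t=lambda p:(400+p[0]/10-.45,250+p[1]/10-.45)
a,b=onz('top',t((236,240)),.084),onz('top',t((348,277)),.084); print('top bar',a,b,(a+b)/2,np.degrees(np.arctan2(*(b-a)[[1,0]])))
to([.469,-.328,.2],30)
E
```

```text
flange ((np.float64(422.22), np.float64(275.33)), 46) (array([ 0.46924253, -0.32808034]), np.float64(0.024625239440224957), np.float64(0.0005655171430533918))
head proj at est [428.71217505 275.54056566] [425.99914355 275.27242615]
black ((np.float64(427.49), np.float64(275.19)), 114)
bar ((np.float64(428.8), np.float64(274.88)), 874) [ 0.47106492 -0.32833337] 169.05215921333377 [ 0.41335969 -0.37553946] [ 0.5313612 -0.2645656]
bar ((np.float64(408.69), np.float64(270.38)), 13) [ 0.48503426 -0.26794176] 168.073632272927 [ 0.47118264 -0.27233326] [ 0.49816823 -0.26574787]
bar ((np.float64(429.06), np.float64(275.61)), 18) [ 0.46887479 -0.32884628] 72.3370703885375 [ 0.46448016 -0.34379106] [ 0.47374998 -0.31393787]
side bar [ 0.47674037 -0.30954337  0.084     ] [ 0.4655364  -0.34251918  0.084     ] [ 0.47113838 -0.32603127  0.084     ] -108.76588253684201
top bar [ 0.47512362 -0.31141232  0.084     ] [ 0.46372114 -0.3448248   0.084     ] [ 0.46942238 -0.32811856  0.084     ] -108.84293157742101
t 18.83 tcp [ 0.4926 -0.1333  0.199 ] x [ 0.915 -0.403  0.002] y [ 0.001 -0.001 -1.   ] yaw_x -23.77 q [-0.401  0.181  1.65   0.     1.309  0.014] F [-0.4  0.9 -0.5] T [-0.01 -0.03 -0.06] gap 28.2
shift tool mm [  56.9   -1.  -187.7]
turn needed world-z deg 53.77 -> ry rad -0.9385
tilt fix (tool axes rad) [-0.0001  0.      0.0015]
```

Request:
{"name": "apply_moves", "arguments": {"series": [[[0.0071,0,-0.0235,0,0,0],[0.0071,0,-0.0235,0,0,0],[0.0071,0,-0.0235,0,0,0],[0.0071,0,-0.0235,0,0,0],[0.0071,0,-0.0235,0,0,0],[0.0071,0,-0.0235,0,0,0],[0.0071,0,-0.0235,0,0,0],[0.0072,0,-0.0232,0,0,0],[0,0,0,0,-0.1,0],[0,0,0,0,-0.1,0]]], "gripper": -0.7}}

```text
time: 19.67
ee_pos: [0.4675, -0.3287, 0.1959]
orientation: [0.704, -0.702, 0.076, -0.074]
contact_force: [0.3, 0.3, -0.9]
finger_gap: 0.85
```

Request:
{"name": "apply_moves", "arguments": {"series": [[[0,0,0,0,-0.1,0],[0,0,0,0,-0.1,0],[0,0,0,0,-0.1,0],[0,0,0,0,-0.1,0],[0,0,0,0,-0.1,0],[0,0,0,0,-0.1,0],[0,0,0,0,-0.1,0],[0,0,0,0,-0.04,0],[0,0,0,0,0,0],[0,0,0,0,0,0]]]}}

```text
time: 20.5
ee_pos: [0.4681, -0.3274, 0.1968]
orientation: [0.684, -0.682, -0.183, 0.184]
contact_force: [0.3, 0.2, 0.3]
finger_gap: 0.851
```

```bash
python3 - <<'E'
from h import *
to([.4695,-.328,.053],30)
im=grab_frame('top')[:,:,::-1]; cv2.imwrite('pics/top8.png',im); cv2.imwrite('pics/z11.png',cv2.resize(im[195:315,270:390],(600,600),interpolation=cv2.INTER_CUBIC))
E
```

```text
t 20.5 tcp [ 0.4681 -0.3274  0.1968] x [ 0.866  0.5   -0.001] y [-0.002  0.002 -1.   ] yaw_x 30.01 q [-0.732  0.277  1.525  0.     1.342 -1.256] F [0.3 0.2 0.3] T [-0.03 -0.1  -0.01] gap 80.0
shift tool mm [  1.  143.8  -1.7]
turn needed world-z deg -0.01 -> ry rad 0.0002
tilt fix (tool axes rad) [-0.0029 -0.     -0.0009]
```

View pics/z11.png

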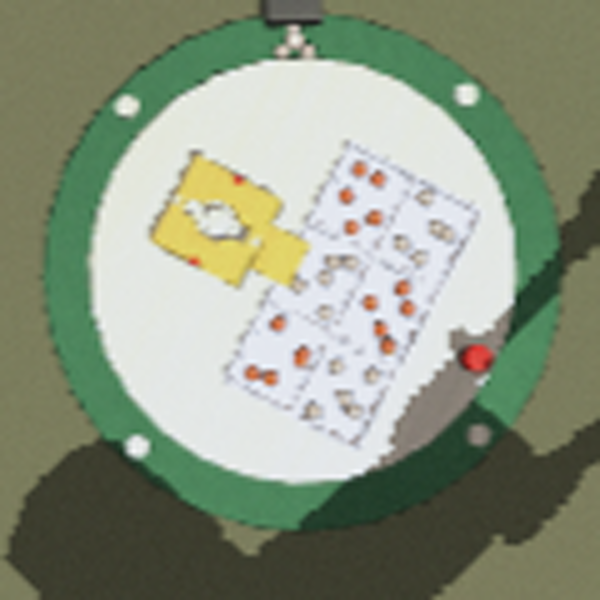

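```bash
python3 - <<'E'
from h import *
im=cv2.imread('pics/top8.png'); g=cv2.cvtColor(im,cv2.COLOR_BGR2HSV); H,S,V=[g[...,i].astype(int) for i in range(3)]
u=lambda p:(270+p[0]/5-.4,195+p[1]/5-.4)
P=[onz('top',u(p),.074)[:2] for p in [(195,152),(285,200),(238,288),(150,237)]]; print('corners',np.round(P,4),np.mean(P,0),[np.linalg.norm(P[i]-P[i-1]) for i in range(4)])
a,b=[onz('top',u(p),.074)[:2] for p in [(238.5,180),(193.5,262)]]; print('red',a,b,(a+b)/2,np.degrees(np.arctan2(*(a-b)[::-1])))
roi=np.zeros(H.shape,bool); roi[215:260,295:335]=1
for c in comps(roi&((H<8)|(H>172))&(S>140)&(V>100),1): print('red',c[:2],onz('top',c[0],.074)[:2])
roi=np.zeros(H.shape,bool); roi[258:275,358:372]=1
for c in comps(roi&((H<8)|(H>172))&(S>140)&(V>90),3):
    p=onz('top',c[0],.094)[:2]; d=p-[.5555,-.032]; print('post',c[:2],p,np.hypot(*d),np.degrees(np.arctan2(d[1],d[0])))
roi=np.zeros(H.shape,bool); roi[195:315,270:390]=1
w=roi&(S<40)&(V>180); c=max(comps(w),key=lambda c:c[1]);print('disc',plane_circle('top',c[2],.034))
cv2.imwrite('pics/z12.png',cv2.resize(im[220:257,295:332],(740,740),interpolation=cv2.INTER_CUBIC)[:600])
E
```

```text
corners [[ 0.626   0.0328]
 [ 0.5961 -0.022 ]
 [ 0.5426  0.0072]
 [ 0.5742  0.0606]] [0.58473469 0.0196415 ] [np.float64(0.05877775841698317), np.float64(0.0623708495665638), np.float64(0.06087440772820594), np.float64(0.06205752264225543)]
red [0.6085845  0.00631188] [0.55872778 0.03416991] [0.58365614 0.0202409 ] -29.194790434932095
red ((np.float64(317.0), np.float64(230.0)), 1) [0.61043074 0.00721235]
red ((np.float64(308.0), np.float64(247.0)), 1) [0.55873628 0.03508425]
post ((np.float64(364.76), np.float64(266.2)), 25) [ 0.49883875 -0.13510127] 0.11764509838324842 -118.7918250334281
disc (array([ 0.55669845, -0.03151855]), np.float64(0.13274881700811123), np.float64(0.002355703599865627))
```

View pics/z12.png

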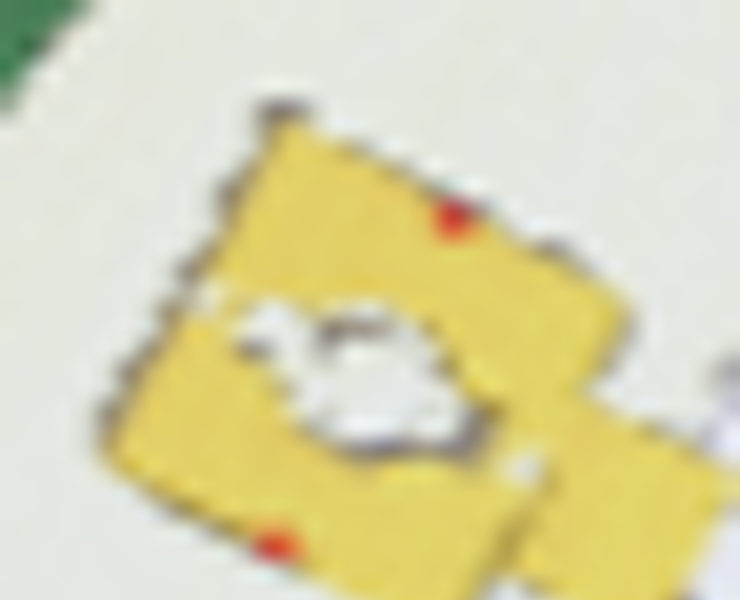

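Request:
{"name": "apply_moves", "arguments": {"series": [[[0.001,0.018,-0.0017,-0.003,0,0],[0,0.018,0,0,0,0],[0,0.018,0,0,0,0],[0,0.018,0,0,0,0],[0,0.018,0,0,0,0],[0,0.018,0,0,0,0],[0,0.018,0,0,0,0],[0,0.015,0,0,0,0],[0,0,0,0,0,0],[0,0,0,0,0,0]]]}}

```text
time: 21.38
ee_pos: [0.4701, -0.3288, 0.0566]
orientation: [-0.683, 0.683, 0.183, -0.184]
contact_force: [-0.1, 0.2, -0.0]
finger_gap: 0.85
```

```bash
python3 - <<'E'
from h import *
to([.4695,-.328,.053],30)
im=grab_frame('side')[:,:,::-1]; cv2.imwrite('pics/side9.png',im); cv2.imwrite('pics/z13.png',cv2.resize(im[280:380,295:395],(600,600),interpolation=cv2.INTER_CUBIC))
E
```

```text
t 21.38 tcp [ 0.4701 -0.3288  0.0566] x [ 0.866  0.501 -0.001] y [-0.    -0.001 -1.   ] yaw_x 30.05 q [-7.310e-01  3.940e-01  1.726e+00 -1.000e-03  1.021e+00 -1.255e+00] F [-0.1  0.2 -0. ] T [ 0.01 -0.09 -0.02] gap 79.9
shift tool mm [-0.1  3.6  1. ]
turn needed world-z deg -0.05 -> ry rad 0.0009
tilt fix (tool axes rad) [ 0.0007 -0.     -0.0008]
```

View pics/z13.png

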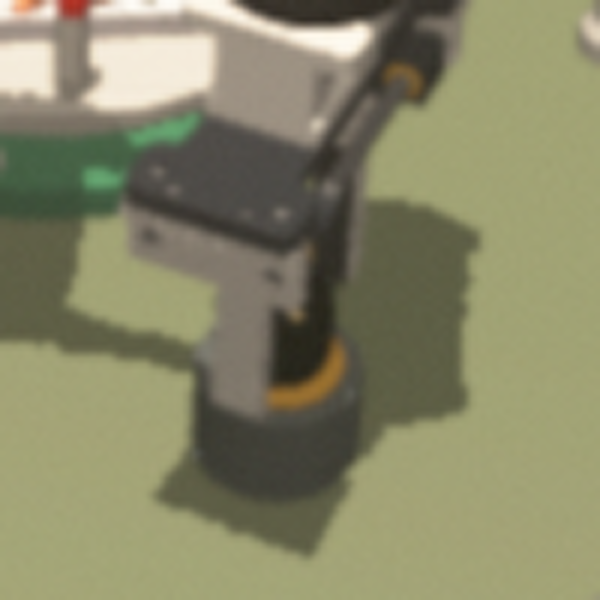

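Request:
{"name": "apply_moves", "arguments": {"series": [[[0,0.003,0.001,0,0,0],[0,0,0,0,0,0],[0,0,0,0,0,0],[0,0,0,0,0,0],[0,0,0,0,0,0],[0,0,0,0,0,0],[0,0,0,0,0,0],[0,0,0,0,0,0],[0,0,0,0,0,0],[0,0,0,0,0,0]]]}}

```text
time: 22.27
ee_pos: [0.4701, -0.3285, 0.0545]
orientation: [-0.682, 0.684, 0.184, -0.183]
contact_force: [0.4, -0.4, -0.8]
finger_gap: 0.853
```

Request:
{"name": "apply_moves", "arguments": {"series": [[[0,0,0,0,0,0],[0,0,0,0,0,0],[0,0,0,0,0,0],[0,0,0,0,0,0],[0,0,0,0,0,0],[0,0,0,0,0,0],[0,0,0,0,0,0],[0,0,0,0,0,0],[0,0,0,0,0,0],[0,0,0,0,0,0]]], "gripper": 1}}

```text
time: 23.1
ee_pos: [0.4701, -0.3285, 0.0545]
orientation: [-0.682, 0.684, 0.184, -0.183]
contact_force: [-0.9, 0.2, 0.7]
finger_gap: 0.421
```

```bash
python3 - <<'E'
from h import *
to([.4695,-.328,.053],30)
E
```

```text
t 23.1 tcp [ 0.4701 -0.3285  0.0545] x [ 0.865  0.501 -0.   ] y [ 0.001 -0.003 -1.   ] yaw_x 30.08 q [-7.300e-01  3.950e-01  1.731e+00 -1.000e-03  1.013e+00 -1.255e+00] F [-0.9  0.2  0.7] T [-0.01 -0.09  0.02] gap 39.6
shift tool mm [-0.3  1.4  0.8]
turn needed world-z deg -0.08 -> ry rad 0.0014
tilt fix (tool axes rad) [ 0.003  -0.     -0.0001]
```

Request:
{"name": "apply_moves", "arguments": {"series": [[[0,0,0,0,0,0],[0,-0.005,0,0,0,0],[0,-0.01,0,0,0,0],[0,-0.015,0,0,0,0],[0,-0.02,0,0,0,0],[0,-0.02,0,0,0,0],[0,-0.02,0,0,0,0],[0,-0.02,0,0,0,0],[0,0,0,0.003,0,0],[0,0,0,0,0,0]]]}}

```text
time: 23.93
ee_pos: [0.4707, -0.3288, 0.1659]
orientation: [-0.682, 0.684, 0.184, -0.183]
contact_force: [0.4, -0.6, -0.5]
finger_gap: 0.419
```

```bash
python3 - <<'E'
from h import *
to([.5845,.0204,.165],19.8)
for n in('side','top'):
    im=grab_frame(n)[:,:,::-1]; cv2.imwrite(f'pics/{n}10.png',im); 
im=cv2.imread('pics/side10.png'); cv2.imwrite('pics/z14.png',cv2.resize(im[240:360,285:405],(600,600),interpolation=cv2.INTER_CUBIC))
E
```

```text
t 23.93 tcp [ 0.4707 -0.3288  0.1659] x [0.865 0.501 0.001] y [ 0.002 -0.002 -1.   ] yaw_x 30.08 q [-0.731  0.297  1.575  0.     1.266 -1.256] F [ 0.4 -0.6 -0.5] T [-0.02 -0.09  0.02] gap 39.4
shift tool mm [273.5   0.4 245.1]
turn needed world-z deg -10.28 -> ry rad 0.1794
tilt fix (tool axes rad) [0.0031 0.     0.001 ]
```

View pics/z14.png

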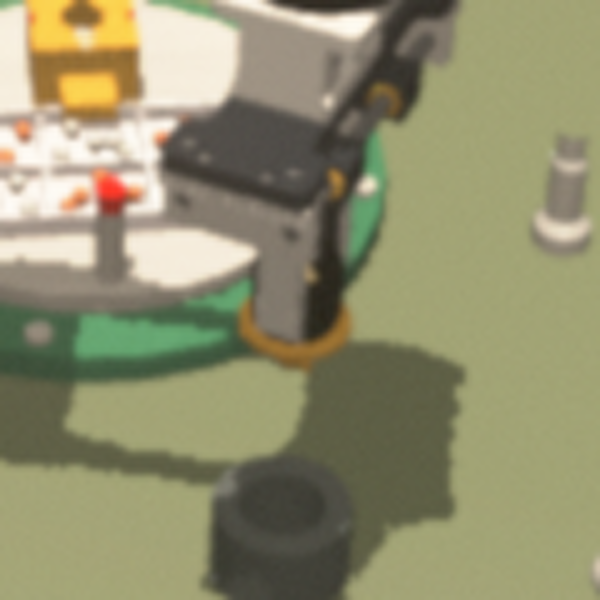

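The side view shows the knob held, with its brass flange at zoom (296,325) and the collar empty at (285,510). Now I'll move over the socket.

Request:
{"name": "apply_moves", "arguments": {"series": [[[0.0137,0,0.0123,0,0,0],[0.0137,0,0.0123,0,0,0],[0.0137,0,0.0123,0,0,0],[0.0137,0,0.0123,0,0,0],[0.0137,0,0.0123,0,0,0],[0.0137,0,0.0123,0,0,0],[0.0137,0,0.0123,0,0,0],[0.0137,0,0.0123,0,0,0],[0.0137,0,0.0123,0,0,0],[0.0137,0,0.0123,0,0,0]]]}}

```text
time: 24.87
ee_pos: [0.526, -0.1518, 0.1626]
orientation: [0.684, -0.682, -0.182, 0.184]
contact_force: [1.0, -0.4, 0.2]
finger_gap: 0.419
```

Request:
{"name": "apply_moves", "arguments": {"series": [[[0.0137,0,0.0123,0,0,0],[0.0137,0,0.0123,0,0,0],[0.0137,0,0.0123,0,0,0],[0.0137,0,0.0123,0,0,0],[0.0137,0,0.0123,0,0,0],[0.0137,0,0.0123,0,0,0],[0.0137,0,0.0123,0,0,0],[0.0137,0,0.0123,0,0,0],[0.0137,0,0.0123,0,0,0],[0.0137,0,0.0123,0,0,0]]]}}

```text
time: 25.7
ee_pos: [0.5829, 0.023, 0.1625]
orientation: [0.683, -0.682, -0.182, 0.185]
contact_force: [1.1, -0.7, -1.3]
finger_gap: 0.421
```

Request:
{"name": "apply_moves", "arguments": {"series": [[[0,0,0,0,0.06,0],[0,0,0,0,0.06,0],[0,0,0,0,0.06,0],[0,0.01,0,0,0,0],[0,0.01,0,0,0,0],[0,0.01,0,0,0,0],[0,0.01,0,0,0,0],[0,0,0,0,0,0],[0,0,0,0,0,0],[0,0,0,0,0,0]]]}}

```text
time: 26.53
ee_pos: [0.584, 0.0219, 0.1244]
orientation: [-0.697, 0.697, 0.121, -0.121]
contact_force: [-0.4, -0.1, -0.9]
finger_gap: 0.418
```

```bash
python3 - <<'E'
from h import *
to([.5845,.0204,.125],19.8)
for n in('side','top'):
    im=grab_frame(n)[:,:,::-1]; cv2.imwrite(f'pics/{n}11.png',im); 
im=cv2.imread('pics/side11.png'); cv2.imwrite('pics/z15.png',cv2.resize(im[190:290,230:330],(600,600),interpolation=cv2.INTER_CUBIC))
im=cv2.imread('pics/top11.png'); cv2.imwrite('pics/z16.png',cv2.resize(im[185:305,270:390],(600,600),interpolation=cv2.INTER_CUBIC))
s,M=st(0); p=s['ee_pos']
f=lambda q:((q[0]-230)*6+2.5,(q[1]-190)*6+2.5)
print('flange top',f(proj('side',p+[0,0,-.0065])),'under',f(proj('side',p+[0,0,-.0105])),'stem end',f(proj('side',p+[0,0,-.0325])),'mouth',f(proj('side',[.5845,.0204,.074])))
E
```

```text
t 26.53 tcp [0.584  0.0219 0.1244] x [0.941 0.338 0.   ] y [ 0. -0. -1.] yaw_x 19.77 q [-0.082  0.345  1.612 -0.     1.184 -0.427] F [-0.4 -0.1 -0.9] T [-0.04 -0.09  0.04] gap 39.3
shift tool mm [ 0.  -0.6 -1.6]
turn needed world-z deg 0.03 -> ry rad -0.0005
tilt fix (tool axes rad) [0.0001 0.     0.    ]
flange top (np.float64(428.25253800921644), np.float64(241.4735701396748)) under (np.float64(428.1846382754069), np.float64(248.653747343777)) stem end (np.float64(427.8144914661385), np.float64(287.7955750500864)) mouth (np.float64(429.59899109160324), np.float64(321.6868562775953))
```

View pics/z15.png

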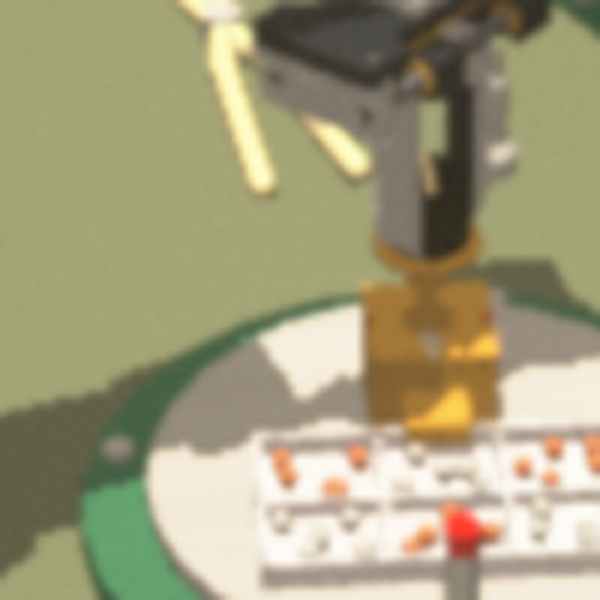

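View pics/z16.png

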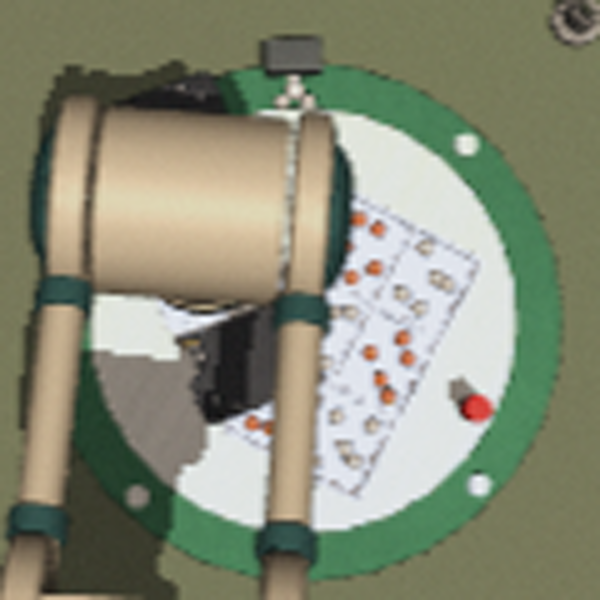

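The side view shows the flange centred at zoom x ≈ 429, against 428 predicted and 430 for the mouth. I'll shift −2 mm along tool z and descend.

Request:
{"name": "apply_moves", "arguments": {"series": [[[0,0,-0.002,0,0,0],[0,0,0,0,0,0],[0,0.006,0,0,0,0],[0,0.006,0,0,0,0],[0,0.004,0,0,0,0],[0,0.004,0,0,0,0],[0,0.004,0,0,0,0],[0,0,0,0,0,0],[0,0,0,0,0,0],[0,0,0,0,0,0]]]}}

```text
time: 27.47
ee_pos: [0.5847, 0.0201, 0.1005]
orientation: [-0.697, 0.697, 0.121, -0.121]
contact_force: [-0.1, 0.1, -0.5]
finger_gap: 0.425
```

```bash
python3 - <<'E'
from h import *
to([.5847,.0199,.0925],19.8)
im=grab_frame('side')[:,:,::-1]; cv2.imwrite('pics/side12.png',im); cv2.imwrite('pics/z17.png',cv2.resize(im[190:290,230:330],(600,600),interpolation=cv2.INTER_CUBIC))
E
```

```text
t 27.47 tcp [0.5847 0.0201 0.1005] x [0.941 0.338 0.   ] y [ 0. -0. -1.] yaw_x 19.77 q [-0.085  0.366  1.644 -0.     1.131 -0.429] F [-0.1  0.1 -0.5] T [-0.07 -0.08 -0.05] gap 39.9
shift tool mm [-0.   8.  -0.2]
turn needed world-z deg 0.03 -> ry rad -0.0006
tilt fix (tool axes rad) [ 0.0002 -0.      0.0002]
```

View pics/z17.png

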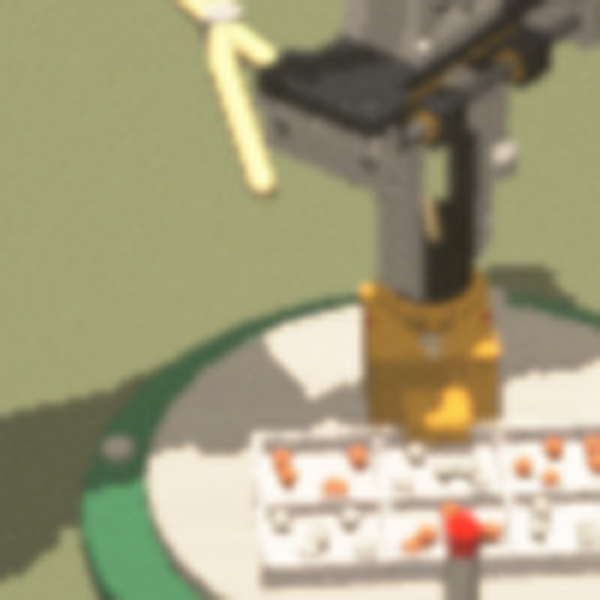

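Request:
{"name": "apply_moves", "arguments": {"series": [[[0,0.0015,0,0,0,0],[0,0.0015,0,0,0,0],[0,0.0015,0,0,0,0],[0,0.0015,0,0,0,0],[0,0.001,0,0,0,0],[0,0,0,0,0,0],[0,0,0,0,0,0],[0,0,0,0,0,0],[0,0,0,0,0,0],[0,0,0,0,0,0]]]}}

```text
time: 28.35
ee_pos: [0.5846, 0.0201, 0.0935]
orientation: [-0.697, 0.697, 0.121, -0.121]
contact_force: [-0.5, -0.3, -0.6]
finger_gap: 0.421
```

```bash
python3 - <<'E'
from h import *
to([.5847,.0199,.0925],19.8)
E
```

```text
t 28.35 tcp [0.5846 0.0201 0.0935] x [0.941 0.338 0.   ] y [ 0. -0. -1.] yaw_x 19.77 q [-0.085  0.372  1.654 -0.     1.115 -0.429] F [-0.5 -0.3 -0.6] T [ 0.   -0.11  0.02] gap 39.6
shift tool mm [ 0.1  1.  -0.2]
turn needed world-z deg 0.03 -> ry rad -0.0006
tilt fix (tool axes rad) [ 0.0002 -0.      0.0002]
```

The pins have entered without any force. Now I'll press against the spring.

Request:
{"name": "apply_moves", "arguments": {"series": [[[0,0.001,0,0,0,0],[0,0.001,0,0,0,0],[0,0.001,0,0,0,0],[0,0.001,0,0,0,0],[0,0.001,0,0,0,0],[0,0.001,0,0,0,0],[0,0,0,0,0,0],[0,0,0,0,0,0],[0,0,0,0,0,0],[0,0,0,0,0,0]]]}}

```text
time: 29.18
ee_pos: [0.5847, 0.0201, 0.0879]
orientation: [-0.697, 0.697, 0.122, -0.121]
contact_force: [-1.0, -0.0, 5.3]
finger_gap: 0.42
```

```bash
python3 - <<'E'
from h import *
to([.5847,.0199,.0845],19.8)
E
```

```text
t 29.18 tcp [0.5847 0.0201 0.0879] x [0.941 0.338 0.001] y [ 0.001 -0.    -1.   ] yaw_x 19.77 q [-0.085  0.378  1.661 -0.     1.102 -0.429] F [-1.  -0.   5.3] T [-0.03  0.17  0.04] gap 39.5
shift tool mm [-0.   3.4 -0.2]
turn needed world-z deg 0.03 -> ry rad -0.0006
tilt fix (tool axes rad) [ 0.0004 -0.      0.0005]
```

Request:
{"name": "apply_moves", "arguments": {"series": [[[0,0.001,0,0,0,0],[0,0.001,0,0,0,0],[0,0.001,0,0,0,0],[0,0.001,0,0,0,0],[0,0.001,0,0,0,0],[0,0.001,0,0,0,0],[0,0,0,0,0,0],[0,0,0,0,0,0],[0,0,0,0,0,0],[0,0,0,0,0,0]]]}}

```text
time: 30.02
ee_pos: [0.5848, 0.0201, 0.0844]
orientation: [-0.696, 0.697, 0.122, -0.121]
contact_force: [-5.2, 0.2, 18.1]
finger_gap: 0.426
```

```bash
python3 - <<'E'
from h import *
to([.5847,.0199,.0845],19.8)
E
```

```text
t 30.02 tcp [0.5848 0.0201 0.0844] x [0.941 0.338 0.002] y [ 0.002 -0.    -1.   ] yaw_x 19.78 q [-0.084  0.38   1.667 -0.     1.092 -0.429] F [-5.2  0.2 18.1] T [-0.01  0.96  0.01] gap 40.0
shift tool mm [-0.1 -0.1 -0.1]
turn needed world-z deg 0.02 -> ry rad -0.0004
tilt fix (tool axes rad) [ 0.001  -0.      0.0017]
```

The knob is flush at z = 0.0844 as predicted. Now the clockwise twist.

Request:
{"name": "apply_moves", "arguments": {"series": [[[0,-0.0005,0,0,0.08,0],[0,0,0,0,0.08,0],[0,0,0,0,0.08,0],[0,0,0,0,0.08,0],[0,0,0,0,0.08,0],[0,0,0,0,0.08,0],[0,0,0,0,0.08,0],[0,0,0,0,0.08,0],[0,0,0,0,0,0],[0,0,0,0,0,0]]]}}

```text
time: 30.85
ee_pos: [0.5847, 0.02, 0.0844]
orientation: [-0.699, 0.699, -0.103, 0.105]
contact_force: [-3.3, 0.4, 16.6]
finger_gap: 0.421
```

```bash
python3 - <<'E'
from h import *
st()
E
```

```text
t 30.85 tcp [0.5847 0.02   0.0844] x [ 0.957 -0.291  0.002] y [ 0.002 -0.    -1.   ] yaw_x -16.92 q [-0.085  0.38   1.667 -0.     1.093  0.211] F [-3.3  0.4 16.6] T [-0.01  0.85 -0.08] gap 39.6
```

Request:
{"name": "apply_moves", "arguments": {"series": [[[0,0,0,0,0.08,0],[0,0,0,0,0.08,0],[0,0,0,0,0.08,0],[0,0,0,0,0.08,0],[0,0,0,0,0.08,0],[0,0,0,0,0.08,0],[0,0,0,0,0.08,0],[0,0,0,0,0.08,0],[0,0,0,0,0,0],[0,0,0,0,0,0]]]}}

```text
time: 31.68
ee_pos: [0.5834, 0.0213, 0.0844]
orientation: [0.632, -0.631, 0.319, -0.318]
contact_force: [-5.6, 3.2, 18.9]
finger_gap: 0.425
```

```bash
python3 - <<'E'
from h import *
st()
E
```

```text
t 31.68 tcp [0.5834 0.0213 0.0844] x [ 0.593 -0.805 -0.002] y [-0.001  0.002 -1.   ] yaw_x -53.6 q [-0.084  0.38   1.668  0.002  1.095  0.851] F [-5.6  3.2 18.9] T [ 0.52  1.2  -0.07] gap 39.9
```

Request:
{"name": "apply_moves", "arguments": {"series": [[[0,0,0,0,0.06,0],[0,0,0,0,0.06,0],[0,0,0,0,0.06,0],[0,0,0,0,0.05,0],[0,0,0,0,0.04,0],[0,0,0,0,0,0],[0,0,0,0,0,0],[0,0,0,0,0,0],[0,0,0,0,0,0],[0,0,0,0,0,0]]]}}

```text
time: 32.52
ee_pos: [0.5831, 0.022, 0.0844]
orientation: [0.583, -0.582, 0.402, -0.4]
contact_force: [-6.2, 4.0, 19.0]
finger_gap: 0.422
```

```bash
python3 - <<'E'
from h import *
st()
im=grab_frame('side')[:,:,::-1]; cv2.imwrite('pics/side13.png',im); cv2.imwrite('pics/z18.png',cv2.resize(im[190:290,230:330],(600,600),interpolation=cv2.INTER_CUBIC))
im=grab_frame('top')[:,:,::-1]; cv2.imwrite('pics/z19.png',cv2.resize(im[185:305,270:390],(600,600),interpolation=cv2.INTER_CUBIC))
E
```

```text
t 32.52 tcp [0.5831 0.022  0.0844] x [ 0.357 -0.934 -0.003] y [-0.001  0.003 -1.   ] yaw_x -69.06 q [-0.083  0.38   1.668  0.003  1.096  1.12 ] F [-6.2  4.  19. ] T [ 0.78  1.28 -0.02] gap 39.7
```

View pics/z18.png

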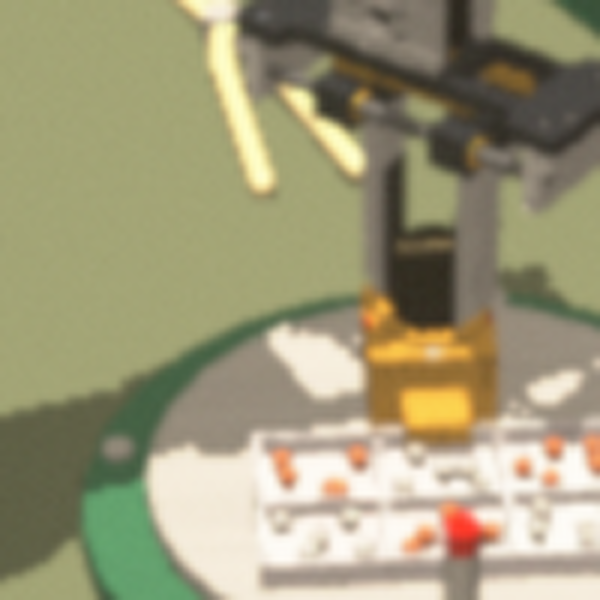

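View pics/z19.png

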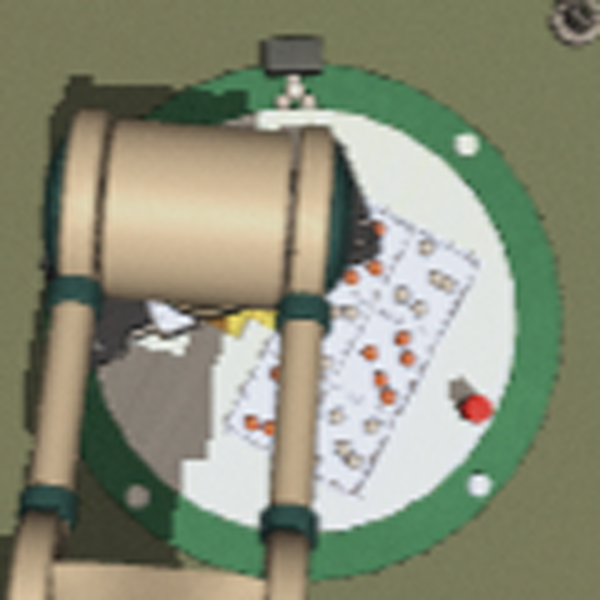

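Request:
{"name": "apply_moves", "arguments": {"series": [[[-0.001,0,0,0,0,0],[-0.001,0,-0.001,0,0,0],[-0.001,0,0,0,0,0],[0,0,0,0,0.02,0],[0,0,0,0,0.02,0],[0,0,0,0,0.02,0],[0,0,0,0,0,0],[0,0,0,0,0,0],[0,0,0,0,0,0],[0,0,0,0,0,0]]]}}

```text
time: 33.45
ee_pos: [0.5827, 0.022, 0.0844]
orientation: [0.57, -0.57, 0.417, -0.419]
contact_force: [-4.4, -0.6, 16.0]
finger_gap: 0.419
```

```bash
python3 - <<'E'
from h import *
st()
E
```

```text
t 33.45 tcp [0.5827 0.022  0.0844] x [ 0.302 -0.953  0.002] y [ 0.002 -0.001 -1.   ] yaw_x -72.45 q [-8.100e-02  3.780e-01  1.671e+00 -1.000e-03  1.091e+00  1.184e+00] F [-4.4 -0.6 16. ] T [-0.07  0.82  0.06] gap 39.4
```

Request:
{"name": "apply_moves", "arguments": {"series": [[[0,0,0,0,0.02,0],[0,0,0,0,0.02,0],[0,0,0,0,0.02,0],[0,0,0,0,0,0],[0,0,0,0,0,0],[0,0,0,0,0,0],[0,0,0,0,0,0],[0,0,0,0,0,0],[0,0,0,0,0,0],[0,0,0,0,0,0]]]}}

```text
time: 34.28
ee_pos: [0.5822, 0.0216, 0.0844]
orientation: [-0.557, 0.558, -0.434, 0.435]
contact_force: [-4.4, -1.7, 16.6]
finger_gap: 0.421
```

```bash
python3 - <<'E'
from h import *
st()
im=grab_frame('side')[:,:,::-1]; cv2.imwrite('pics/side14.png',im); cv2.imwrite('pics/z20.png',cv2.resize(im[210:270,275:335],(600,600),interpolation=cv2.INTER_CUBIC))
E
```

```text
t 34.28 tcp [0.5822 0.0216 0.0844] x [ 0.244 -0.97   0.002] y [ 0.001 -0.002 -1.   ] yaw_x -75.86 q [-0.081  0.378  1.671 -0.002  1.092  1.244] F [-4.4 -1.7 16.6] T [-0.24  0.98  0.13] gap 39.6
```

View pics/z20.png

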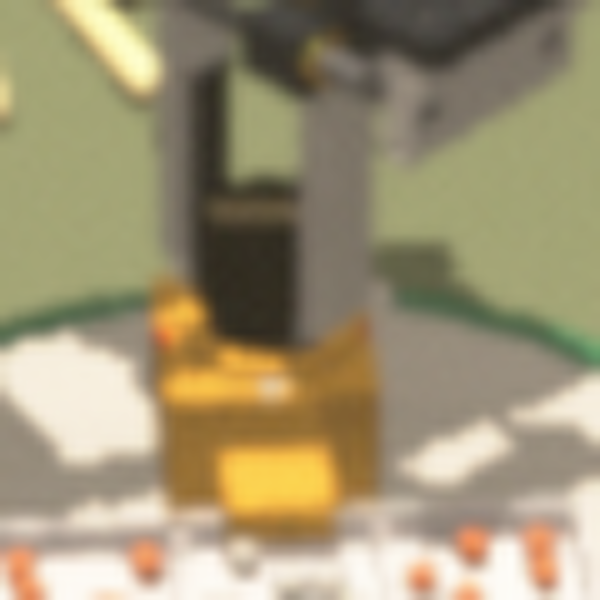

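```bash
python3 - <<'E'
from h import *
u=lambda p:(275+p[0]/10-.45,210+p[1]/10-.45)
for A,B in (((210,208),(298,212)),((210,206),(298,214))):
    a,b=onz('side',u(A),.114),onz('side',u(B),.114); print(a,b,(a+b)/2,np.degrees(np.arctan2(*(b-a)[[1,0]])))
f=lambda p:((proj('side',p)-[275,210])*10+4.5)
c=np.array([.5845,.0204,.114])
for yaw in (-20,-25,-28.8,-33,-38):
    d=.018*np.array([np.cos(np.radians(yaw)),np.sin(np.radians(yaw)),0]); print(yaw,f(c-d),f(c+d))
print('flange under centre',f([.5845,.0204,.074]))
E
python3 - <<'E'
import cv2
im=cv2.imread('pics/side14.png'); cv2.imwrite('pics/z21.png',cv2.resize(im[225:255,285:315],(750,750),interpolation=cv2.INTER_CUBIC)[:600])
E
```

```text
[0.57392478 0.03330093 0.114     ] [0.59339188 0.0185652  0.114     ] [0.58365833 0.02593306 0.114     ] -37.124120692277145
[0.57445764 0.03412717 0.114     ] [0.59285067 0.01774692 0.114     ] [0.58365415 0.02593705 0.114     ] -41.68723415029505
-20 [203.93257182 226.59061249] [330.77321788 210.64024723]
-25 [202.91705696 223.41831545] [331.87799135 213.79140954]
-28.8 [202.47499487 220.98462207] [332.39161341 216.21511835]
-33 [202.31974507 218.28616902] [332.62803328 218.90888186]
-38 [202.59134871 215.08151105] [332.45355998 222.11676648]
flange under centre [266.33165182 336.4780938 ]
```

View pics/z21.png

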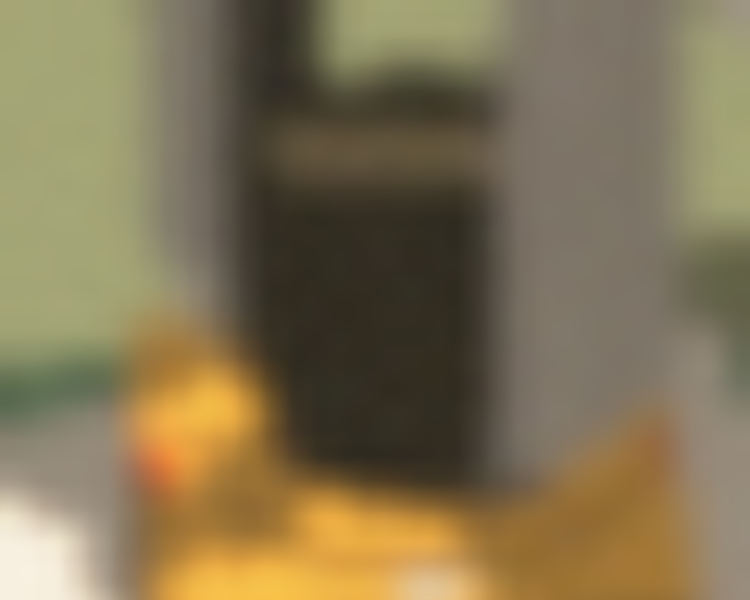

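The side view shows the cream bar nearly horizontal at zoom (255,210), which fits the seated yaw, and the flange lies on the block. T_z is beginning to rise, so I'll twist slightly more to confirm the stop.

Request:
{"name": "apply_moves", "arguments": {"series": [[[0,0,0,0,0.02,0],[0,0,0,0,0.02,0],[0,0,0,0,0.02,0],[0,0,0,0,0,0],[0,0,0,0,0,0],[0,0,0,0,0,0],[0,0,0,0,0,0],[0,0,0,0,0,0],[0,0,0,0,0,0],[0,0,0,0,0,0]]]}}

```text
time: 35.17
ee_pos: [0.5817, 0.0212, 0.0844]
orientation: [-0.544, 0.545, -0.451, 0.452]
contact_force: [-6.0, -3.1, 17.7]
finger_gap: 0.42
```

```bash
python3 - <<'E'
from h import *
st()
E
```

```text
t 35.17 tcp [0.5817 0.0212 0.0844] x [ 0.186 -0.982  0.003] y [-0.    -0.003 -1.   ] yaw_x -79.27 q [-0.081  0.377  1.672 -0.003  1.093  1.304] F [-6.  -3.1 17.7] T [-0.49  1.15  0.2 ] gap 39.5
```

```bash
python3 - <<'E'
from h import *
D=[(19.8,.5848,.0201),(-16.9,.5847,.02),(-53.6,.5834,.0213),(-69.06,.5831,.022),(-72.45,.5827,.022),(-75.86,.5822,.0216),(-79.27,.5817,.0212)]
A=[];b=[]
for y,x,yy in D:
    c,s=np.cos(np.radians(y)),np.sin(np.radians(y)); xa=np.array([c,s]); za=np.array([s*-1,c]) # tool z=x cross y(down)
    za=np.array([-s,c])
    A+= [[1,0,xa[0],za[0]],[0,1,xa[1],za[1]]]; b+=[x,yy]
s=np.linalg.lstsq(np.array(A),np.array(b),rcond=None); print(s[0]*1000); print(np.round((np.array(A)@s[0]-b)*1000,2))
for n in('side',):
    im=grab_frame(n)[:,:,::-1]; cv2.imwrite('pics/side15.png',im); cv2.imwrite('pics/z22.png',cv2.resize(im[220:270,275:325],(600,600),interpolation=cv2.INTER_LANCZOS4))
st0,M=st(0); p=st0['ee_pos']
f=lambda q:((proj('side',q)-[275,220])*12+5.5)
for C in ([.5845,.0204],p[:2]):
    print(C,'flange L/R',[f(np.r_[C,.076]+.026*np.array(d+(0,))) for d in ((-.67,.74),(.67,-.74))], 'near',f(np.r_[C,.076]+[-.026*.74,-.026*.67,0]),'head L/R',[f(np.r_[C,.114]+.02*np.array(d+(0,))) for d in ((-.67,.74),(.67,-.74))])
E
```

```text
[ 5.84571604e+02  2.22733211e+01  5.28044624e-02 -2.08644113e+00]
[ 0.53  0.23 -0.68  0.26 -0.48 -0.31 -0.46 -0.52 -0.1  -0.41  0.36  0.11
  0.83  0.63]
[0.5845, 0.0204] flange L/R [array([212.36019698, 259.96053192]), array([427.75169466, 293.9142422 ])] near [291.37827578 339.86405078] head L/R [array([237.34458324, 129.49635982]), array([405.19329542, 155.39210512])]
[0.58165145 0.02119419] flange L/R [array([200.25511316, 262.0968265 ]), array([415.68174866, 296.07785793])] near [279.13175334 342.06942903] head L/R [array([225.08624894, 131.60050109]), array([392.96270341, 157.51728406])]
```

View pics/z22.png

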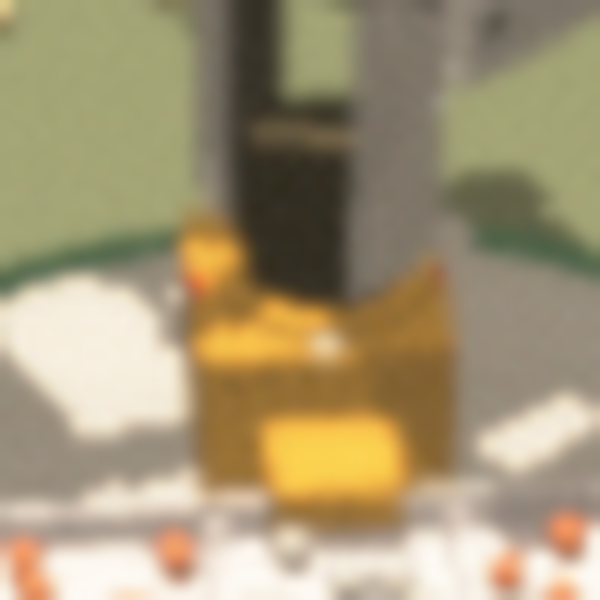

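Request:
{"name": "apply_moves", "arguments": {"series": [[[0,0,0,0,-0.02,0],[0,0,0,0,-0.02,0],[0,0,0,0,-0.01,0],[0,0,0,0,0,0],[0,0,0,0,0,0],[0,0,0,0,0,0],[0,0,0,0,0,0],[0,0,0,0,0,0],[0,0,0,0,0,0],[0,0,0,0,0,0]]]}}

```text
time: 36.05
ee_pos: [0.582, 0.0211, 0.0844]
orientation: [-0.555, 0.556, -0.437, 0.438]
contact_force: [-5.2, -3.4, 17.3]
finger_gap: 0.421
```

```bash
python3 - <<'E'
from h import *
st()
im=grab_frame('side')[:,:,::-1]; cv2.imwrite('pics/side16.png',im); a=cv2.resize(im[220:270,275:325],(400,400),interpolation=cv2.INTER_LANCZOS4)
im=grab_frame('top')[:,:,::-1]; b=cv2.resize(im[185:285,270:370],(400,400),interpolation=cv2.INTER_CUBIC)
cv2.imwrite('pics/z23.png',np.hstack([a,b]))
E
```

```text
t 36.05 tcp [0.582  0.0211 0.0844] x [ 0.234 -0.972  0.003] y [ 0.    -0.003 -1.   ] yaw_x -76.45 q [-0.081  0.378  1.671 -0.003  1.092  1.254] F [-5.2 -3.4 17.3] T [-0.49  1.07  0.01] gap 39.5
```

View pics/z23.png

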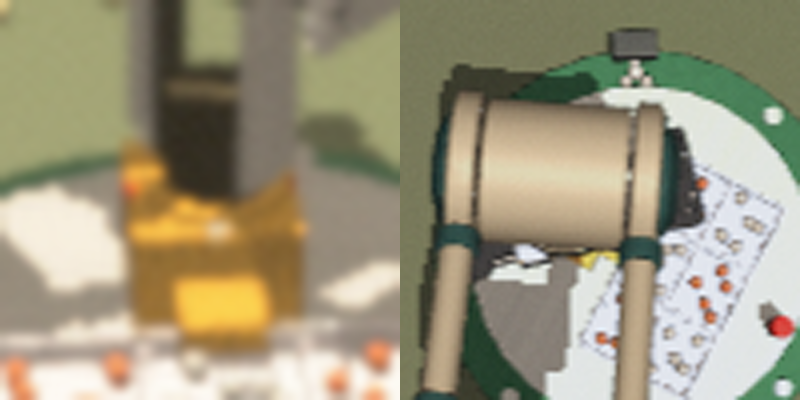

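```bash
python3 - <<'E'
from h import *
print(finish_job()); st()
E
```

```text
the job is handed in; nothing more can be done
None
the job is handed in; nothing more can be done
```

The job is handed in. The turntable is in its detent, and the knob is pressed in and turned about a quarter turn, with the gripper still holding it. I never felt a hard stop at the end of the twist, so that part is less certain than the rest.

- **Turntable:** I first gripped the post and pushed at about 17 N, and it stuck at the foot of the bump. I backed off and pushed again with one finger of a loosely open gripper; it was still stuck at about 12 N, then went over as I pushed further. The 6 N given did not match what it took. In the last top picture the two disc dots sit either side of the ball dot. The post measured −118.8°, 60° from where it started.
- **Insertion:** I lifted the knob from its collar and the pins entered the slots with no force. The spring gave about 5 N partway down. The flange came flush with the TCP at z = 0.0844, against 0.0845 predicted. It stayed at that height through the whole twist.
- **Twist:** the tool turned 99° clockwise, then I eased back to 96°. Torque rose only to 0.2 N m, so I inferred the stop from that and from the cream bar's angle in the side view (good to about 4°).
- **Hold at hand-in:** the vertical push was 17 N against the 10 N spring, with the gripper closed on the head at 39.5 mm. A side force of about 6 N remained. It seems to come from the knob sitting about 2 mm off-centre in the grip.

I did not pull up on the knob to test that it was locked. I handed in at about 36 s and did not touch the other tools.

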